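# Open the enabling-switch box and hold its plunger in mid position

## Task

Lever up the lid of the switch box with the blade of the opening knife, swing it fully open, and lay the knife down on the bench. Then press the spring plunger inside the box with the fingertips until its head is level with the tops of the two index posts beside it (8 mm down, half its travel), never to the bottom, and finish while still holding it there. Leave the other things on the bench where they are.

Things in the scene. Friction and masses are not known exactly. Their poses are not given: they have to be found in the camera images.
- station: The switch box: grey metal case bolted to the bench, 130 x 130 mm, 55 mm high, origin under its centre. Its front (the side with the pry tab) faces its own -x, the lid's hinge is along its +x upper edge. Inside, 4 mm walls round a floor 26 mm above the bench. At the front a 50 mm wide sill juts 14 mm out below the tab, its top 45 mm and its underside 30 mm above the bench.
- lid (a joint): Hinge of the aluminium lid: 0 shut (level), positive as it swings up and back, about 1.57 upright, stop at 1.9 rad. It weighs 90 g and a stiff hinge holds it at any angle; raising it takes about 1 N at the tab.
- lid_tab (a point): Middle of the outer edge of the lid's pry tab, on its underside; moves with the lid. The lid is 4 mm thick and closes the whole top of the case; the tab, 50 mm wide, overhangs the front wall by 14 mm. Shut, its underside is 55 mm above the bench, leaving a 10 mm high slot between tab and sill, 14 mm deep to the front wall.
- lid_hinge (a point): Middle of the lid's hinge axis, 55 mm above the bench, 144 mm from the tab's edge; the axis runs along the station's y; fixed.
- plunger (a joint): Travel of the spring plunger in m: 0 released, grows as it is pressed straight down, bottom stop at 0.016; the wanted mid position is 0.008. The spring pushes back with 2.4 N at the start of travel, rising 0.4 N per mm (5.6 N at mid position).
- plunger_head (a point): Centre of the top of the plunger's round black head, 30 mm across, on a steel stem, 10 mm towards the station's -x from its centre; 50 mm above the bench when released (5 mm under the shut lid), moves down with the plunger. Two steel index posts, 8 mm thick, stand 40 mm either side of it along the station's y, tops 42 mm above the bench.
- knife: The opening knife, lying flat: black handle 90 mm long, 18 mm wide, 20 mm high, and a stiff steel blade. Origin under the handle's centre, x along the tool towards the blade, z up; about 70 g.
- knife_grip (a point): Point in the handle to hold, near the centre of mass: 10 mm ahead of the handle's centre, 10 mm above the handle's underside.
- knife_tip (a point): Middle of the blade's end edge. The blade stands out 62 mm from the handle, 22 mm wide, 2.5 mm thick, flat, at half the handle's height; the tip is 107 mm from the knife's origin.
- screwdriver: Bystander: screwdriver lying flat, round black handle 22 mm thick and 85 mm long towards its -x, shaft 80 mm towards +x; origin under the joint of the two, on the bench.
- meter: Bystander: handheld meter, 75 x 150 x 42 mm, origin under its centre.
- tray: Bystander: low white parts tray, 90 x 130 x 30 mm, origin under its centre.
- reel: Bystander: empty reel standing on its flange, 64 mm across, 44 mm high, origin under its centre.
Mind the look-alikes: they are no part of the job. What is shaped like the knife but yellow is not meant. Several things have the shape of the station; the one meant has the colours described above.

How it is judged:
By the outcome, as a careful person would: the job done as asked, in the order asked, and still so for the second after the job is handed in, while the arm keeps its last pose, push and grip.
It also fails if it takes over 67 s, if anything falls off the work surface, if the arm or the gripper's body presses on something with over 40 N, if the wrist force passes 120 N, or if a joint passes its speed limit or range.

## Robot

A 6-joint arm with a two-finger parallel gripper is mounted at the origin on the work surface. World frame = base frame: x ahead of the robot, y to its left, z up, the work surface at z = 0. Lengths are in m, angles in rad, forces in N, time in s.
With the tool pointing down it reaches from about 0.35 to 0.85 m from the base axis. Payload 8.1 kg.
Tool frame: the origin (TCP) lies on the centre line of the jaws, within the pads' length; the fingertips stand arm.tip_reach ahead of it and the grasp point (between the pads) lies 6 mm ahead of it (arm.tip_reach is the distance from the TCP to the fingertips, in m); z points along the fingers, y is the direction in which the jaws open and shut (so a half turn about z gives the same grasp; the last joint's range is limited). The gripper opens to 85 mm and grips with 20 to 120 N. Pads are 22 mm wide; open, the fingers measure 114 mm over their backs; the gripper's body (76 mm by 85 mm) begins 54 mm behind the grasp point. The pads swing forward as they close: fully open they stand 13 mm farther back than shut.
Start: joints at [-1.216, 0.13, 1.488, -0, 1.523, -0.085], TCP at [0.255, -0.543, 0.256] pointing down, gripper open.
Joint ranges: [-2.96, 2.96], [-0.89, 2.26], [0.02, 2.5], [-1.34, 4.48], [0, 2.73], [-2.66, 2.66]. Speed limits (rad/s): [2.39, 2.39, 2.79, 3.14, 3.14, 3.14].

## Interface

Orientations are given as a 3x3 rotation matrix whose columns are the frame's x, y, z axes.
In Python, from rig import arm, cams gives the robot as it stands.
- The arm moves only by the tool servo_tool, never from a script. Its argument "increments" is a list of rows, each an object of numbers: "fingers": the opening, from 0 (shut) to 1 (fully open); "dx", "dy", "dz": the shift along the tool's x, y, z in m; "yaw": the turn about the tool's z in rad. In form: [{"fingers": .., "dx": .., "dy": .., "dz": .., "yaw": ..}, ...]. A call has exactly 10 rows; each row is the pose to reach, as a shift and turn from the pose commanded when the call began, along the tool's axes at that moment; what a row does not reach only later rows make up. A row lasts 1/12 s, in which the tool goes at most 41.7 mm and 7.16 degrees, less where a joint would pass 70% of its speed; a pose out of reach is approached as far as the arm can. A call with a gripper value outside its range is refused whole. The fingers move at their own pace and stop on an object; "newtons" is the grip in N (left out, the last holds). Time passes only in rows, so rows that repeat a pose let the fingers close, or fill a call up. It gives the time, the measured TCP pose, the force and the opening at its end, in the units of the state.
- arm.get_state(): the state, without advancing time (a new reading comes with each control period).
- cams.grab_frame(name): name is "side" or "top"; returns a dict with "color" (480x640x3 uint8, red, green, blue), "fovy" (degrees; the focal length in pixels is half the picture's height over the tangent of half this angle, whatever the lens; pixels are square), "cx", "cy" (the principal point, pixels), "origin" and "rotation" of the camera in the world. Camera axes: x right, y up, looking along -z (the intrinsics and any distortion apply to the point x, -y, -z); pixel columns grow to the right and rows downward; lengths in m; the calibration is good to about 2 mm. A picture is of the moment at which its call begins. There is no depth.
- arm.hand_in(): hands the job in, once; it reports no verdict.
The state is a dict: "time": time; "joints": joint angles; "joint_vel": joint speeds; "joint_torque": joint torques, N m; "eef_pos": TCP position; "orientation": TCP orientation; "ft_force": force on the tool from outside, world axes, zero at the start; "moment": the same for the moment, N m; "width": finger opening in m.
Only numpy, scipy, OpenCV 4.12 (cv2) and the standard library are available. Lean on these libraries where they do the work, as an engineer would, in place of code of your own. Each camera call takes 0.05 s, during which the arm holds its last target.

## Working session

There is one attempt and no reset: what is moved stays moved. The work goes in short steps, Python scripts to look and compute and a tool call to move; the robot and the scene stay as the last step left them, time stands still between calls to the robot, and variables do not carry over. Pictures are saved under pics/ and viewed, and the job is handed in when it is done.

Besides the shell and the picture viewer there is one more tool, called after ">>>" as name(argument=value, ...), one argument or row to a line, values as JSON. servo_tool: Moves the arm, as the interface text tells. Its arguments: {"type":"object","properties":{"increments":{"type":"array","items":{"type":"object","properties":{"fingers":{"type":"number"},"dx":{"type":"number"},"dy":{"type":"number"},"dz":{"type":"number"},"yaw":{"type":"number"}}}},"newtons":{"type":"number"}},"required":["increments"]}

```bash
ls; mkdir -p pics
python3 - <<'E'
from rig import arm,cams
import cv2
print(arm.get_state()); print(arm.tip_reach)
for n in("side","top"):
    f=cams.grab_frame(n); cv2.imwrite(f"pics/{n}0.png",f["color"][:,:,::-1]); print(n,{k:v for k,v in f.items() if k!="color"})
E
```

```text
pics
{'time': 0.0, 'joints': array([-1.21639861e+00,  1.31171125e-01,  1.48926526e+00, -1.95062870e-06,
        1.52302263e+00, -8.54094825e-02]), 'joint_vel': array([ 1.45598337e-03, -3.96860370e-04, -6.30099412e-04, -1.18684961e-03,
       -9.76291531e-05, -4.86856373e-04]), 'joint_torque': array([ 1.09594039e-04, -5.69412446e+01, -5.00548625e+01, -5.89867227e-05,
        1.49944983e-02,  1.76340222e-05]), 'eef_pos': array([ 0.25529738, -0.54241755,  0.25524615]), 'orientation': array([[ 9.04833780e-01,  4.25764499e-01, -6.49504272e-04],
       [ 4.25764966e-01, -9.04832102e-01,  1.74970639e-03],
       [ 1.57270552e-04, -1.85972962e-03, -9.99998258e-01]]), 'ft_force': array([-0.51985489,  0.53259736, -0.44117284]), 'moment': array([-0.0100254 ,  0.05941655, -0.00492113]), 'width': 0.08540355583235582}
0.025
side {'fovy': 52.41930742621938, 'cx': 323.2425278235108, 'cy': 240.42612614248327, 'origin': array([0.0173842 , 0.62513307, 0.8988535 ]), 'rotation': array([[-0.7483808 ,  0.49585286, -0.44051801],
       [-0.66318661, -0.54892387,  0.50878886],
       [ 0.01047357,  0.67291346,  0.73964706]])}
top {'fovy': 44.69994595662645, 'cx': 315.4821199971361, 'cy': 239.30107638978708, 'origin': array([0.44203955, 0.02574185, 1.37762997]), 'rotation': array([[-0.01113086,  0.9959698 , -0.08899587],
       [-0.99993402, -0.01083408,  0.00381712],
       [ 0.00283754,  0.08903248,  0.99602468]])}
```

View pics/side0.png

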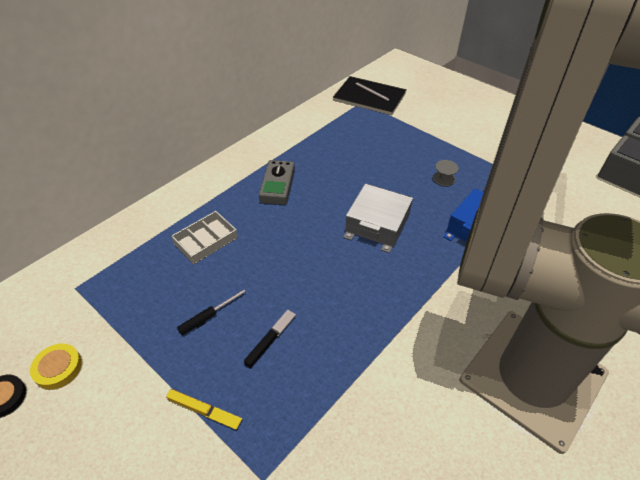

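View pics/top0.png

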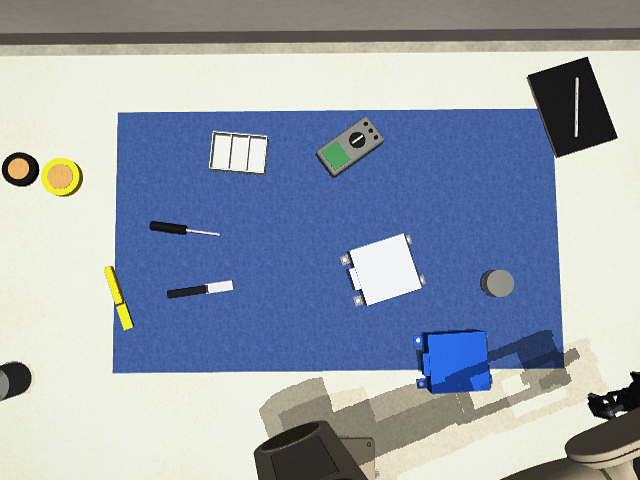

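The side view shows the grey box at (380,215), tab facing lower left, and the knife at (270,338). In the top view the box is at (385,270) with its tab to the left at (354,280). The black knife is at (200,290) with its blade to the right. Zooming in to measure.

```bash
cat > h.py <<'E'
import numpy as np, cv2
from rig import arm,cams
def K(f):
    F=240/np.tan(np.radians(f["fovy"]/2)); return F
def px2w(f,u,v,z):
    F=K(f); d=np.array([(u-f["cx"])/F,-(v-f["cy"])/F,-1.]); d=f["rotation"]@d
    o=f["origin"]; return o+d*(z-o[2])/d[2]
def w2px(f,p):
    q=f["rotation"].T@(np.asarray(p)-f["origin"]); F=K(f)
    return np.array([f["cx"]+F*q[0]/-q[2], f["cy"]-F*q[1]/-q[2]])
def crop(f,u0,v0,u1,v1,s,name):
    cv2.imwrite(name,cv2.resize(f["color"][v0:v1,u0:u1,::-1],None,fx=s,fy=s,interpolation=cv2.INTER_CUBIC))
def st():
    s=arm.get_state(); return s
E
python3 - <<'E'
from h import *
f=cams.grab_frame("top"); crop(f,335,225,435,315,7,"pics/t_box.png"); crop(f,155,270,245,310,8,"pics/t_knife.png")
g=cams.grab_frame("side"); crop(g,335,175,425,260,7,"pics/s_box.png"); crop(g,235,300,305,375,7,"pics/s_knife.png")
E
```

```text
(no output)
```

View pics/t_box.png

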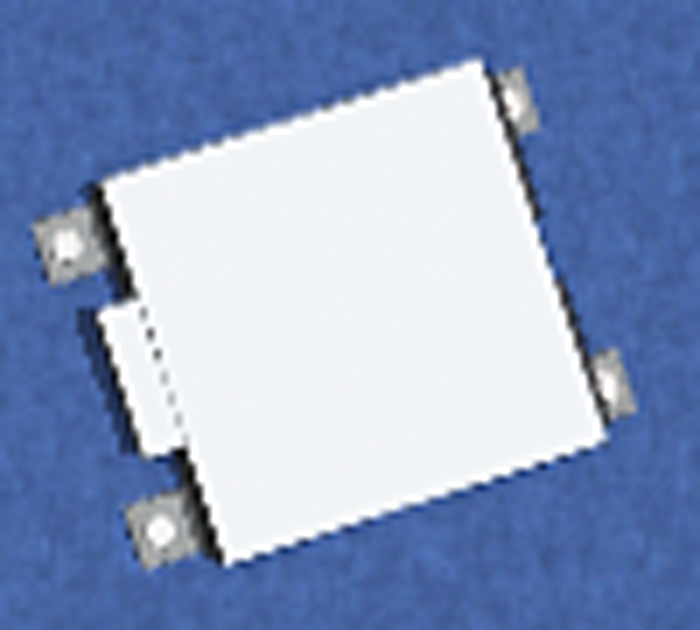

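View pics/t_knife.png

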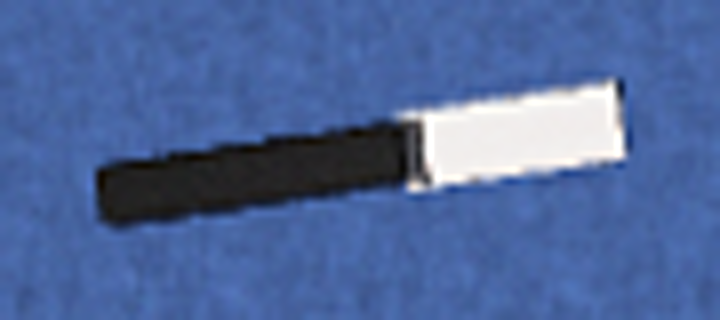

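View pics/s_box.png

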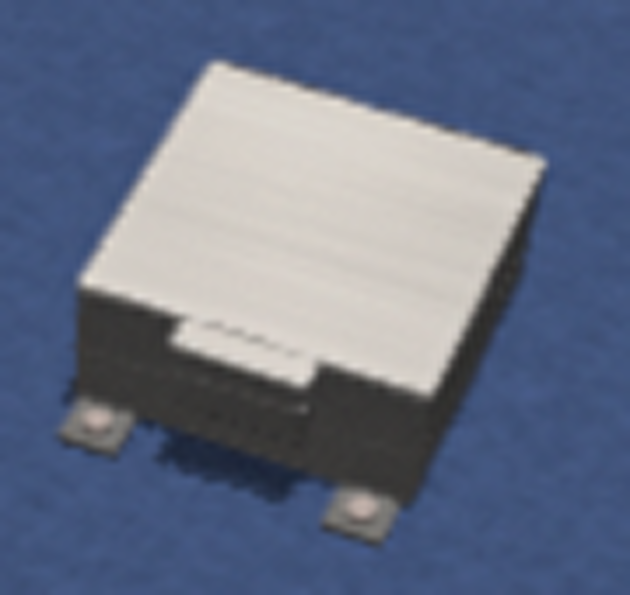

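View pics/s_knife.png

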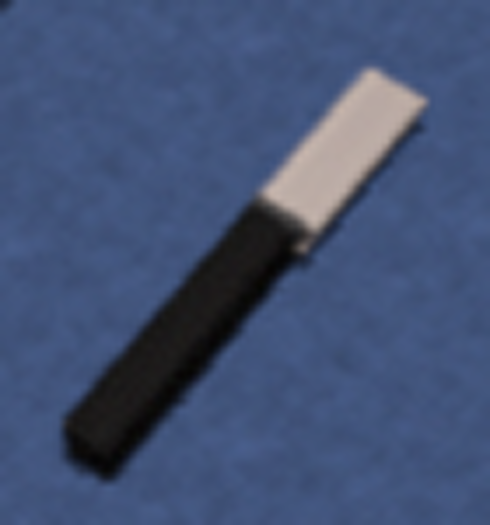

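Run:
```python
from h import *
from scipy.optimize import least_squares
f=cams.grab_frame("top"); g=cams.grab_frame("side")
def cp(c,u0,v0,s): return (np.array(c)+.5)/s-.5+[u0,v0]
def rz(t): return np.array([[np.cos(t),-np.sin(t)],[np.sin(t),np.cos(t)]])
def fit(obs,x0):
    def res(x):
        r=[]
        for cam,pix,pl in obs:
            p=np.r_[x[:2]+rz(x[2])@pl[:2],pl[2]]
            r+=list(w2px(cam,p)-pix)
        return r
    s=least_squares(res,x0); print(s.x, np.degrees(s.x[2]), np.round(np.reshape(s.fun,(-1,2)),2).tolist()); return s.x
# station: front -x. world front ~ +y
z=.059
T=lambda c:cp(c,335,225,7); S=lambda c:cp(c,335,175,7)
# top image: left=+y=front. station +x -> -y ; station +y -> +x world (rot -90): image up
topo=[(f,T((100,183)),(-.065,.065,z)),(f,T((483,62)),(.065,.065,z)),(f,T((606,440)),(.065,-.065,z)),(f,T((226,565)),(-.065,-.065,z)),
 (f,T((98,313)),(-.079,.025,z)),(f,T((146,457)),(-.079,-.025,z))]
sido=[(g,S((215,62)),(.065,.065,z)),(g,S((545,160)),(.065,-.065,z)),(g,S((433,398)),(-.065,-.065,z)),(g,S((80,283)),(-.065,.065,z)),
 (g,S((172,342)),(-.079,.025,z)),(g,S((306,388)),(-.079,-.025,z))]
x0=[.4,-.15,-1.57]
for o in(topo,sido,topo+sido): fit(o,x0)
T=lambda c:cp(c,155,270,8); S=lambda c:cp(c,235,300,7)
kt=[(f,T((97,170)),(-.045,.009,.02)),(f,T((103,224)),(-.045,-.009,.02)),(f,T((617,80)),(.107,.011,.01125)),(f,T((627,160)),(.107,-.011,.01125))]
ks=[(g,S((372,68)),(.107,.011,.01125)),(g,S((428,102)),(.107,-.011,.01125)),(g,S((66,425)),(-.045,.009,.02)),(g,S((107,455)),(-.045,-.009,.02))]
for o in(kt,ks,kt+ks): fit(o,[.4,.2,-1.57])
```

```text
[ 0.4907498  -0.13591609 -1.27344572] -72.96306517263069 [[0.05, -0.34], [-0.22, -0.38], [0.46, 0.35], [-0.09, 0.12], [-0.1, -0.19], [-0.1, 0.42]]
[ 0.48937305 -0.13395448 -1.27211467] -72.8868013889696 [[-0.26, -0.24], [0.41, 0.12], [-0.04, -0.13], [-0.14, -0.03], [-0.19, 0.21], [0.22, 0.01]]
[ 0.49032939 -0.13535009 -1.27290296] -72.93196744808026 [[-0.2, -0.13], [-0.49, -0.2], [0.22, 0.52], [-0.32, 0.33], [-0.34, 0.02], [-0.34, 0.62], [-0.19, -0.67], [0.42, -0.31], [-0.05, -0.64], [-0.09, -0.53], [-0.16, -0.3], [0.23, -0.51]]
[ 0.44568493  0.32124894 -1.43399426] -82.16181917569946 [[-0.31, -0.47], [-0.09, 0.51], [0.19, 0.3], [0.21, -0.34]]
[ 0.44276186  0.32240724 -1.42600893] -81.70429347810166 [[0.01, -0.09], [0.25, -0.24], [-0.73, -0.01], [0.49, 0.27]]
[ 0.44421921  0.32176981 -1.42920157] -81.88721831953652 [[-0.55, 0.26], [-0.29, 1.24], [-0.09, 0.72], [-0.02, 0.07], [-0.13, -0.58], [0.08, -0.72], [-1.03, -0.72], [0.16, -0.43]]
```

```bash
cat >> h.py <<'E'
C=np.array([.4903,-.1354]); TH=np.radians(-72.93)
def stw(x,y): # station xy -> world
    return C+np.array([np.cos(TH)*x-np.sin(TH)*y, np.sin(TH)*x+np.cos(TH)*y])
def inc(p,head=None):
    s=arm.get_state(); R=s["orientation"]; d=R.T@(np.asarray(p)-s["eef_pos"])
    h=np.degrees(np.arctan2(R[1,0],R[0,0])); y=0 if head is None else np.radians((h-head+180)%360-180)
    return np.round(d,4).tolist(), round(y,4)
def sx(s=None):
    s=s or arm.get_state(); d=s["eef_pos"][:2]-C; return np.cos(TH)*d[0]+np.sin(TH)*d[1], -np.sin(TH)*d[0]+np.cos(TH)*d[1]
E
python3 - <<'E'
from h import *
print(inc([.48,-.1,.25],98)); print(inc([.446,.312,.12],98))
E
```

```text
([0.3917, -0.305, 0.0062], np.float64(-1.2707))
([0.5363, -0.6922, 0.1364], np.float64(-1.2707))
```

>>> servo_tool(
  increments=[
    {"fingers":0.6,"dx":0.04,"dy":-0.03,"dz":0,"yaw":-0.12},
    {"fingers":0.6,"dx":0.07,"dy":-0.054,"dz":0,"yaw":-0.24},
    {"fingers":0.6,"dx":0.1,"dy":-0.078,"dz":0,"yaw":-0.36},
    {"fingers":0.6,"dx":0.13,"dy":-0.102,"dz":0,"yaw":-0.48},
    {"fingers":0.6,"dx":0.16,"dy":-0.126,"dz":0,"yaw":-0.6},
    {"fingers":0.6,"dx":0.19,"dy":-0.15,"dz":0,"yaw":-0.72},
    {"fingers":0.6,"dx":0.22,"dy":-0.174,"dz":0,"yaw":-0.84},
    {"fingers":0.6,"dx":0.25,"dy":-0.198,"dz":0,"yaw":-0.96},
    {"fingers":0.6,"dx":0.28,"dy":-0.222,"dz":0,"yaw":-1.08},
    {"fingers":0.6,"dx":0.31,"dy":-0.246,"dz":0,"yaw":-1.2},
  ],
)

```text
time: 1.13
eef_pos: [0.4317, -0.1865, 0.2565]
orientation: [[-0.075, 0.997, 0.001], [0.997, 0.075, -0.0], [-0.0, 0.001, -1.0]]
ft_force: [0.7, 0.3, -0.4]
width: 0.0512
```

Run:
```python
from h import *
s=st(); print(s["time"],s["eef_pos"],s["joints"],s["width"],s["ft_force"])
print(inc([.446,.312,.12],98))
```

```text
1.1333 [ 0.43167358 -0.18654806  0.25653158] [-5.17026983e-01 -2.28572618e-01  1.83498831e+00  3.09301433e-05
  1.53447330e+00 -5.91758552e-01] 0.051180185551476375 [ 0.67168244  0.34417087 -0.3571706 ]
([0.4961, 0.0514, 0.1364], np.float64(-0.0649))
```

>>> servo_tool(
  increments=[
    {"fingers":0.6,"dx":0.03,"dy":0.004,"dz":0.0,"yaw":-0.06},
    {"fingers":0.6,"dx":0.07,"dy":0.008,"dz":0.0,"yaw":-0.065},
    {"fingers":0.6,"dx":0.11,"dy":0.012,"dz":0,"yaw":-0.065},
    {"fingers":0.6,"dx":0.15,"dy":0.016,"dz":0,"yaw":-0.065},
    {"fingers":0.6,"dx":0.19,"dy":0.02,"dz":0,"yaw":-0.065},
    {"fingers":0.6,"dx":0.23,"dy":0.024,"dz":0,"yaw":-0.065},
    {"fingers":0.6,"dx":0.27,"dy":0.028,"dz":0,"yaw":-0.065},
    {"fingers":0.6,"dx":0.31,"dy":0.032,"dz":0.0,"yaw":-0.065},
    {"fingers":0.6,"dx":0.35,"dy":0.036,"dz":0.0,"yaw":-0.065},
    {"fingers":0.6,"dx":0.39,"dy":0.04,"dz":0.0,"yaw":-0.065},
  ],
)

```text
time: 1.97
eef_pos: [0.4439, 0.2056, 0.2565]
orientation: [[-0.134, 0.991, 0.001], [0.991, 0.134, 0.0], [0.0, 0.001, -1.0]]
ft_force: [0.9, -0.4, 0.4]
width: 0.0513
```

Run:
```python
from h import *
print(inc([.446,.312,.06],98))
```

```text
([0.1051, 0.0162, 0.1966], np.float64(-0.0055))
```

>>> servo_tool(
  increments=[
    {"fingers":0.6,"dx":0.025,"dy":0.006,"dz":0.02,"yaw":-0.005},
    {"fingers":0.6,"dx":0.05,"dy":0.012,"dz":0.045,"yaw":-0.005},
    {"fingers":0.6,"dx":0.075,"dy":0.0162,"dz":0.07,"yaw":-0.005},
    {"fingers":0.6,"dx":0.095,"dy":0.0162,"dz":0.1,"yaw":-0.005},
    {"fingers":0.6,"dx":0.105,"dy":0.0162,"dz":0.13,"yaw":-0.005},
    {"fingers":0.6,"dx":0.105,"dy":0.0162,"dz":0.16,"yaw":-0.005},
    {"fingers":0.6,"dx":0.105,"dy":0.0162,"dz":0.18,"yaw":-0.005},
    {"fingers":0.6,"dx":0.105,"dy":0.0162,"dz":0.195,"yaw":-0.005},
    {"fingers":0.6,"dx":0.105,"dy":0.0162,"dz":0.195,"yaw":-0.005},
    {"fingers":0.6,"dx":0.105,"dy":0.0162,"dz":0.195,"yaw":-0.005},
  ],
)

```text
time: 2.8
eef_pos: [0.4456, 0.3093, 0.0606]
orientation: [[-0.139, 0.99, -0.002], [0.99, 0.139, -0.001], [-0.001, -0.002, -1.0]]
ft_force: [0.1, 0.0, 0.1]
width: 0.0516
```

Run:
```python
from h import *
print(inc([.446,.312,.028],98))
f=cams.grab_frame("top"); crop(f,130,230,260,330,6,"pics/t1.png")
g=cams.grab_frame("side"); crop(g,200,260,330,380,5,"pics/s1.png")
```

```text
([0.0026, 0.0009, 0.0326], np.float64(-0.0006))
```

View pics/t1.png

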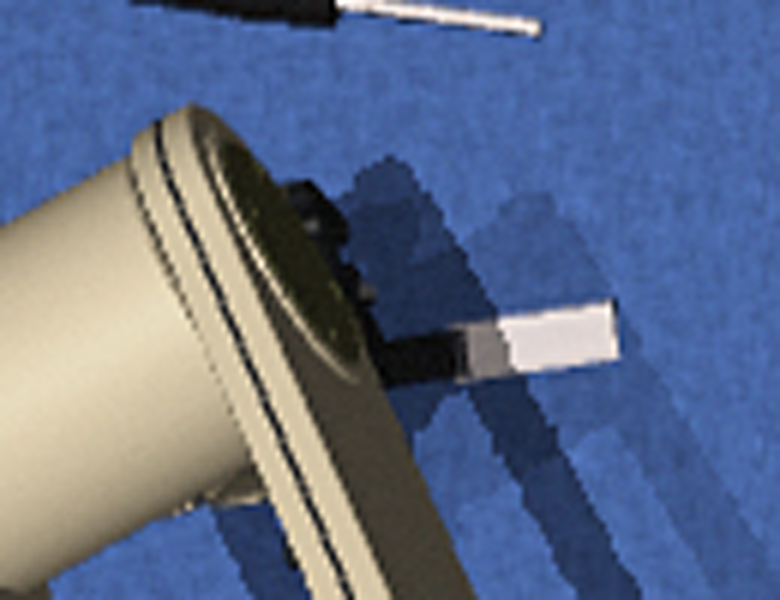

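View pics/s1.png

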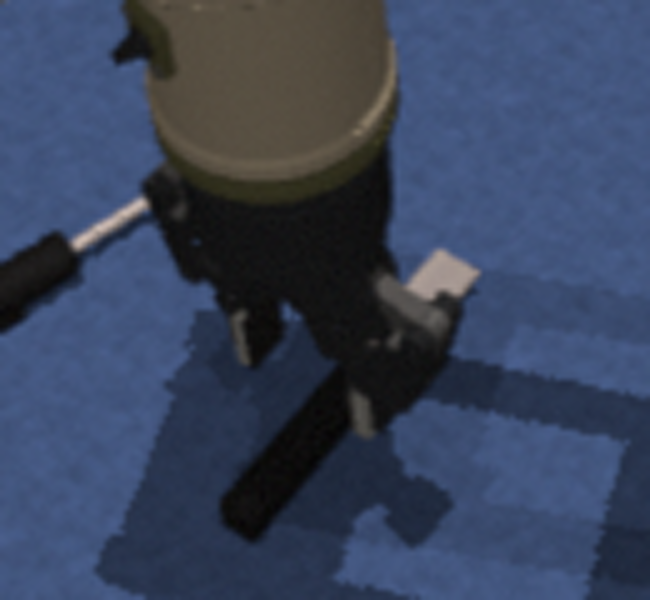

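In the side crop the two fingertips, at about (248,350) and (362,425), straddle the black handle between (345,370) and (240,520). Descending and gripping.

>>> servo_tool(
  increments=[
    {"fingers":0.6,"dx":0.0026,"dy":0.001,"dz":0.01,"yaw":0},
    {"fingers":0.6,"dx":0.0026,"dy":0.001,"dz":0.02,"yaw":0},
    {"fingers":0.6,"dx":0.0026,"dy":0.001,"dz":0.028,"yaw":0},
    {"fingers":0.6,"dx":0.0026,"dy":0.001,"dz":0.0325,"yaw":0},
    {"fingers":0.6,"dx":0.0026,"dy":0.001,"dz":0.0325,"yaw":0},
    {"fingers":0.4,"dx":0.0026,"dy":0.001,"dz":0.0325,"yaw":0},
    {"fingers":0.3,"dx":0.0026,"dy":0.001,"dz":0.0325,"yaw":0},
    {"fingers":0.2,"dx":0.0026,"dy":0.001,"dz":0.0325,"yaw":0},
    {"fingers":0.1,"dx":0.0026,"dy":0.001,"dz":0.0325,"yaw":0},
    {"fingers":0.0,"dx":0.0026,"dy":0.001,"dz":0.0325,"yaw":0},
  ],
  newtons=80,
)

```text
time: 3.73
eef_pos: [0.4474, 0.3127, 0.0295]
orientation: [[-0.139, 0.99, 0.001], [0.99, 0.139, 0.001], [0.0, 0.001, -1.0]]
ft_force: [-0.5, -0.1, 3.9]
width: 0.0159
```

>>> servo_tool(
  increments=[
    {"fingers":0.0},
    {"fingers":0.0},
    {"fingers":0.0},
    {"fingers":0.0},
    {"fingers":0.0,"dz":-0.01},
    {"fingers":0.0,"dz":-0.02},
    {"fingers":0.0,"dz":-0.035},
    {"fingers":0.0,"dz":-0.05},
    {"fingers":0.0,"dz":-0.06},
    {"fingers":0.0,"dz":-0.06},
  ],
)

```text
validation failed for argument at $.in...
```

Run:
```python
from h import *
print(st()["eef_pos"],st()["ft_force"],st()["moment"],inc([*stw(-.19,0),.085],107.07))
f=cams.grab_frame("top"); crop(f,130,230,260,330,6,"pics/t2.png")
g=cams.grab_frame("side"); crop(g,200,240,330,360,5,"pics/s2.png")
```

```text
[0.44743229 0.31270757 0.02954653] [-0.53403429 -0.08523873  3.89080065] [-0.10361968  0.13416137 -0.00667349] ([-0.2621, -0.0496, -0.0556], np.float64(-0.1589))
```

View pics/s2.png

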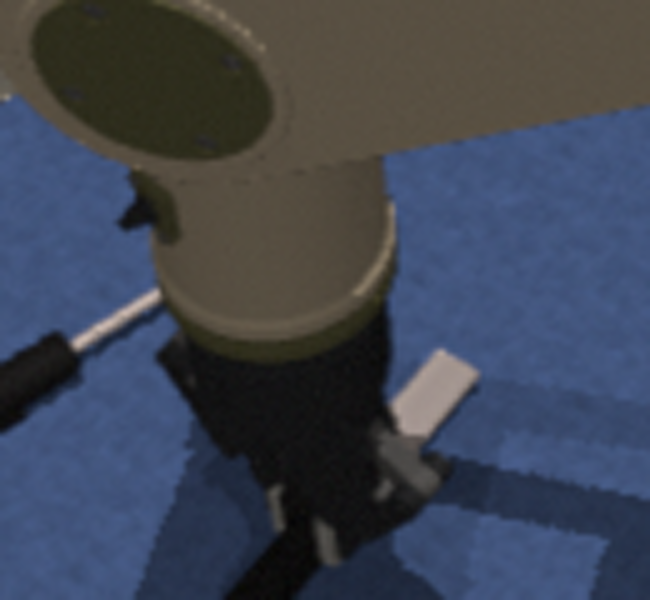

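View pics/t2.png

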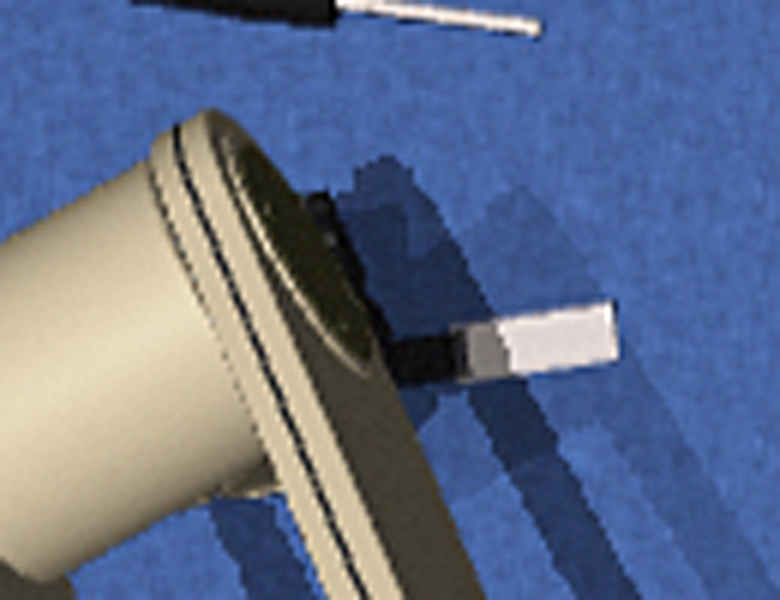

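The knife is gripped (width 16 mm) and still in place. My second call was refused because rows were missing fields, so I'll lift with full rows.

>>> servo_tool(
  increments=[
    {"fingers":0,"dx":0,"dy":0,"dz":0,"yaw":0},
    {"fingers":0,"dx":0,"dy":0,"dz":0,"yaw":0},
    {"fingers":0,"dx":0,"dy":0,"dz":0,"yaw":0},
    {"fingers":0,"dx":0,"dy":0,"dz":-0.005,"yaw":0},
    {"fingers":0,"dx":0,"dy":0,"dz":-0.015,"yaw":0},
    {"fingers":0,"dx":0,"dy":0,"dz":-0.03,"yaw":0},
    {"fingers":0,"dx":0,"dy":0,"dz":-0.042,"yaw":0},
    {"fingers":0,"dx":0,"dy":0,"dz":-0.05,"yaw":0},
    {"fingers":0,"dx":0,"dy":0,"dz":-0.055,"yaw":0},
    {"fingers":0,"dx":0,"dy":0,"dz":-0.055,"yaw":0},
  ],
  newtons=100,
)

```text
time: 4.67
eef_pos: [0.4478, 0.313, 0.0855]
orientation: [[-0.139, 0.99, 0.002], [0.99, 0.139, 0.001], [0.001, 0.002, -1.0]]
ft_force: [-0.1, -0.3, -0.7]
width: 0.0156
```

Run:
```python
from h import *
s=st();print(s["eef_pos"],s["width"],s["ft_force"],s["moment"],inc([*stw(-.20,0),.085],107.07))
f=cams.grab_frame("top"); crop(f,130,230,260,330,6,"pics/t3.png")
g=cams.grab_frame("side"); crop(g,200,240,330,360,5,"pics/s3.png")
```

```text
[0.44779483 0.3129558  0.08549892] 0.015571640427560976 [-0.08477966 -0.26222197 -0.70586562] [-5.17174337e-03 -7.79400987e-02  5.29718103e-05] ([-0.2524, -0.0517, 0.0001], np.float64(-0.1589))
```

View pics/s3.png

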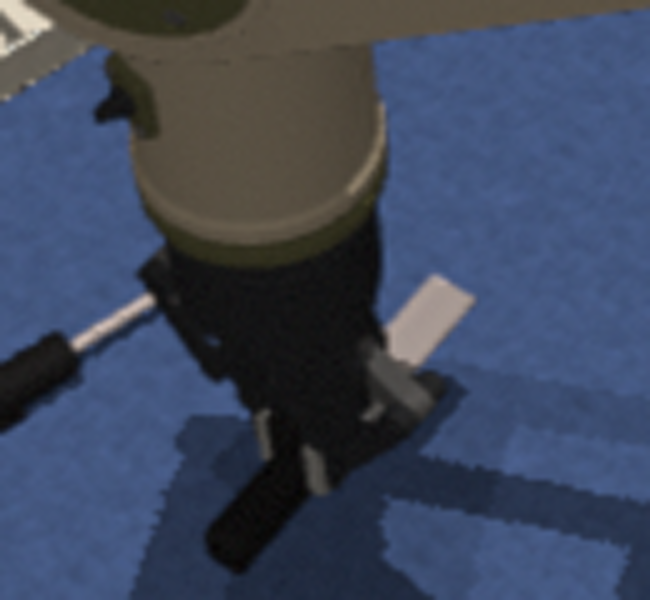

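View pics/t3.png

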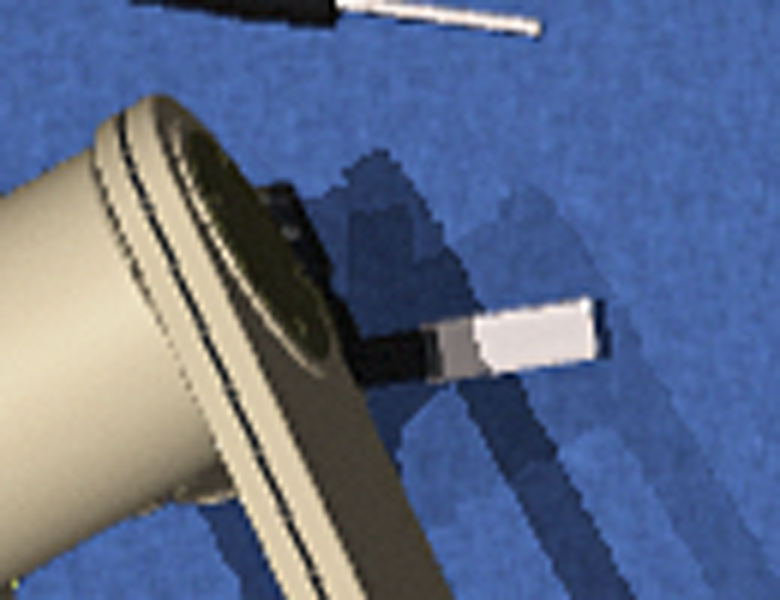

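Knife is lifted, with the tip corners at crop (437,275)/(475,300) in the side view and (588,297)/(597,357) in the top view. Triangulating the tip.

Run:
```python
from h import *
f=cams.grab_frame("top");g=cams.grab_frame("side")
def cp(c,u0,v0,s): return (np.array(c)+.5)/s-.5+[u0,v0]
from scipy.optimize import least_squares
P=[]
for a,b in(((588,297),(437,275)),((597,357),(475,300))):
    A=cp(a,130,230,6);B=cp(b,200,240,5)
    r=least_squares(lambda p:np.r_[w2px(f,p)-A,w2px(g,p)-B],[.45,.21,.07]); print(r.x,r.fun.round(2)); P.append(r.x)
t=np.mean(P,0); s=st(); print("tip",t,s["eef_pos"],"rel tool",s["orientation"].T@(t-s["eef_pos"]))
# also knife bits: tip xy if z=.0672
print(px2w(f,*cp((592.5,327),130,230,6),.0672), px2w(g,*cp((456,287.5),200,240,5),.0672))
```

```text
[0.47049639 0.21785808 0.06382621] [ 0.52  0.63 -0.76 -0.08]
[0.44913488 0.21541372 0.06315052] [ 0.14  0.17 -0.2  -0.02]
tip [0.45981564 0.2166359  0.06348837] [0.44635186 0.31212906 0.08295262] rel tool [-0.0964277   0.00012885  0.01951296]
[0.46065138 0.21683209 0.0672    ] [0.45697894 0.21787653 0.0672    ]
```

Run:
```python
from h import *
print(inc([*stw(-.2005,0),.069],107.07),stw(-.2005,0))
```

```text
([-0.2513, -0.0502, 0.0141], np.float64(-0.1589)) [0.43144526 0.05626734]
```

>>> servo_tool(
  increments=[
    {"fingers":0,"dx":-0.02,"dy":-0.004,"dz":0,"yaw":-0.02},
    {"fingers":0,"dx":-0.05,"dy":-0.01,"dz":0,"yaw":-0.04},
    {"fingers":0,"dx":-0.08,"dy":-0.016,"dz":0,"yaw":-0.06},
    {"fingers":0,"dx":-0.11,"dy":-0.022,"dz":0,"yaw":-0.08},
    {"fingers":0,"dx":-0.14,"dy":-0.028,"dz":0.003,"yaw":-0.1},
    {"fingers":0,"dx":-0.17,"dy":-0.034,"dz":0.006,"yaw":-0.12},
    {"fingers":0,"dx":-0.2,"dy":-0.04,"dz":0.009,"yaw":-0.14},
    {"fingers":0,"dx":-0.225,"dy":-0.046,"dz":0.012,"yaw":-0.159},
    {"fingers":0,"dx":-0.243,"dy":-0.05,"dz":0.014,"yaw":-0.159},
    {"fingers":0,"dx":-0.251,"dy":-0.05,"dz":0.014,"yaw":-0.159},
  ],
)

```text
time: 5.7
eef_pos: [0.4308, 0.0548, 0.0685]
orientation: [[-0.292, 0.956, -0.002], [0.956, 0.292, -0.001], [0.0, -0.003, -1.0]]
ft_force: [0.7, 0.1, -0.8]
width: 0.0154
```

Run:
```python
from h import *
f=cams.grab_frame("top"); crop(f,280,225,420,330,5,"pics/t4.png")
g=cams.grab_frame("side"); crop(g,280,170,420,280,5,"pics/s4.png")
s=st();print(s["time"],s["eef_pos"],sx(s),s["ft_force"],s["moment"],inc([*stw(-.1655,0),.069],107.07))
R=s["orientation"]; t=s["eef_pos"]+R@np.array([-.0965,0,.0178]); print(t, w2px(f,t),w2px(g,t))
```

```text
5.8 [0.43200962 0.0560601  0.06941014] (np.float64(-0.20013622692917654), np.float64(0.00047866252229507994)) [ 0.22531071 -0.32580909 -0.01594751] [-0.02103378 -0.04601313  0.02444081] ([-0.0346, -0.0004, 0.0004], np.float64(-0.0024))
[ 0.46010247 -0.03625595  0.05158799] [341.09336388 283.17035579] [364.67505953 235.19006642]
```

View pics/s4.png

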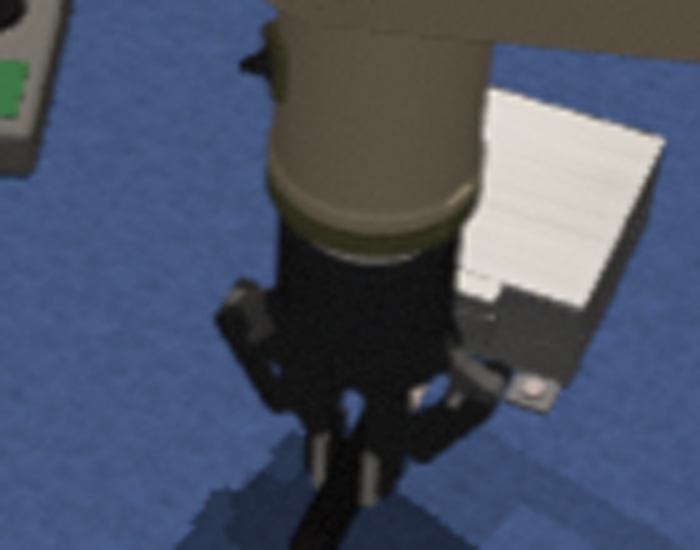

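View pics/t4.png

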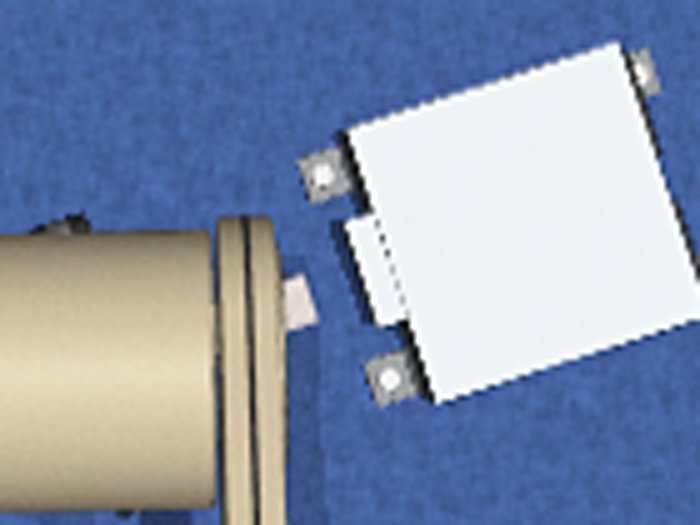

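The tip is at top crop (310,300), which is full-image (342,285). The tab edge is about 27 mm ahead and the blade lies within the tab's width. Height by the arm is 50 mm, mid-slot. Inserting.

>>> servo_tool(
  increments=[
    {"fingers":0,"dx":-0.006,"dy":0,"dz":0,"yaw":0},
    {"fingers":0,"dx":-0.012,"dy":0,"dz":0,"yaw":0},
    {"fingers":0,"dx":-0.018,"dy":0,"dz":0,"yaw":0},
    {"fingers":0,"dx":-0.022,"dy":0,"dz":0,"yaw":0},
    {"fingers":0,"dx":-0.026,"dy":0,"dz":0,"yaw":0},
    {"fingers":0,"dx":-0.029,"dy":0,"dz":0,"yaw":0},
    {"fingers":0,"dx":-0.032,"dy":0,"dz":0,"yaw":0},
    {"fingers":0,"dx":-0.034,"dy":0,"dz":0,"yaw":0},
    {"fingers":0,"dx":-0.036,"dy":0,"dz":0,"yaw":0},
    {"fingers":0,"dx":-0.036,"dy":0,"dz":0,"yaw":0},
  ],
)

```text
time: 6.63
eef_pos: [0.4429, 0.0223, 0.0698]
orientation: [[-0.293, 0.956, 0.0], [0.956, 0.293, -0.0], [-0.0, 0.0, -1.0]]
ft_force: [0.6, 0.7, -0.7]
width: 0.0153
```

Run:
```python
from h import *
f=cams.grab_frame("top"); crop(f,280,225,420,330,5,"pics/t5.png")
g=cams.grab_frame("side"); crop(g,280,170,420,280,5,"pics/s5.png")
s=st();print(s["time"],s["eef_pos"],sx(s),s["ft_force"],s["moment"])
```

```text
6.7333 [0.44272855 0.0225054  0.06979337] (np.float64(-0.1649132796626514), np.float64(0.0008757463431836796)) [-0.46742703  0.24938823 -1.51893732] [-0.01353019 -0.00296799  0.01144808]
```

View pics/s5.png

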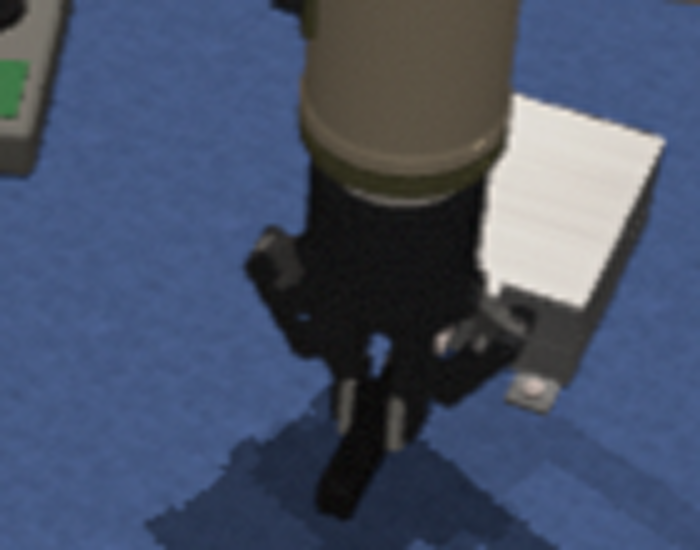

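View pics/t5.png

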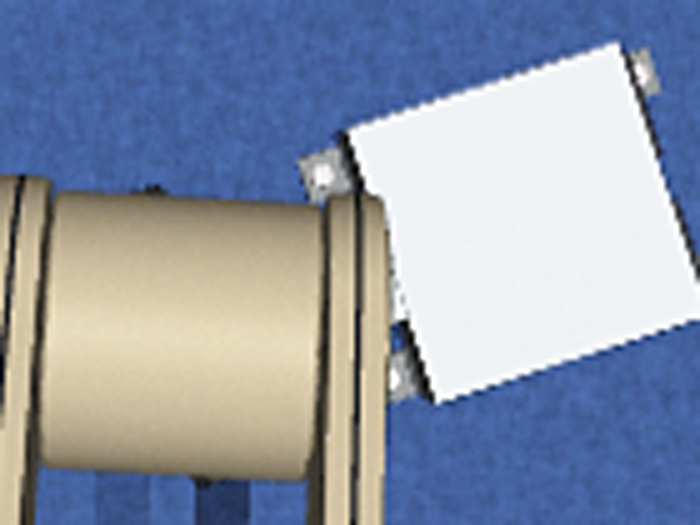

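Run:
```python
import numpy as np
p=None
for th in [0,.03,.08,.14,.2,.26,.32,.39,.46,.53,.6, .67,.74,.81,.88,.95,1.02,1.09,1.16,1.23,1.3, 1.36,1.42,1.48,1.54,1.6,1.66,1.72,1.78,1.83,1.88]:
    r=133.5-10*min(th/1.2,1)
    print(th,round(133.5-r*np.cos(th),1),round(3+r*np.sin(th),1))
```

```text
0 0.0 3.0
0.03 0.3 7.0
0.08 1.1 13.6
0.14 2.5 21.5
0.2 4.3 29.2
0.26 6.6 36.8
0.32 9.3 44.2
0.39 13.0 52.5
0.46 17.3 60.6
0.53 22.1 68.3
0.6 27.4 75.6
0.67 33.2 82.4
0.74 39.5 88.9
0.81 46.1 94.8
0.88 53.1 100.2
0.95 60.5 105.2
1.02 68.1 109.5
1.09 76.0 113.3
1.16 84.0 116.5
1.23 92.2 119.4
1.3 100.5 122.0
1.36 107.7 123.8
1.42 114.9 125.1
1.48 122.3 126.0
1.54 129.7 126.4
1.6 137.1 126.4
1.66 144.5 126.0
1.72 151.9 125.1
1.78 159.1 123.8
1.83 165.2 122.4
1.88 171.1 120.6
```

>>> servo_tool(
  increments=[
    {"fingers":0,"dx":0,"dy":0,"dz":-0.003,"yaw":0},
    {"fingers":0,"dx":-0.0005,"dy":0,"dz":-0.007,"yaw":0},
    {"fingers":0,"dx":-0.001,"dy":0,"dz":-0.0136,"yaw":0},
    {"fingers":0,"dx":-0.0025,"dy":0,"dz":-0.0215,"yaw":0},
    {"fingers":0,"dx":-0.0045,"dy":0,"dz":-0.029,"yaw":0},
    {"fingers":0,"dx":-0.0065,"dy":0,"dz":-0.037,"yaw":0},
    {"fingers":0,"dx":-0.0095,"dy":0,"dz":-0.044,"yaw":0},
    {"fingers":0,"dx":-0.013,"dy":0,"dz":-0.0525,"yaw":0},
    {"fingers":0,"dx":-0.0175,"dy":0,"dz":-0.0605,"yaw":0},
    {"fingers":0,"dx":-0.022,"dy":0,"dz":-0.068,"yaw":0},
  ],
)

```text
time: 7.57
eef_pos: [0.4495, 0.001, 0.1389]
orientation: [[-0.294, 0.956, 0.001], [0.956, 0.294, -0.0], [-0.0, 0.001, -1.0]]
ft_force: [0.2, 1.1, -1.7]
width: 0.0155
```

Run:
```python
from h import *
f=cams.grab_frame("top"); crop(f,280,225,420,330,5,"pics/t6.png")
g=cams.grab_frame("side"); crop(g,280,140,420,260,5,"pics/s6.png")
s=st();print(s["time"],s["eef_pos"],sx(s),s["ft_force"],s["moment"])
```

```text
7.6667 [0.45055083 0.00051463 0.13971076] (np.float64(-0.14159512365414456), np.float64(0.001898262154289905)) [-0.26639132 -0.02413257 -1.34523979] [-0.07560167 -0.04908617  0.00436292]
```

View pics/s6.png

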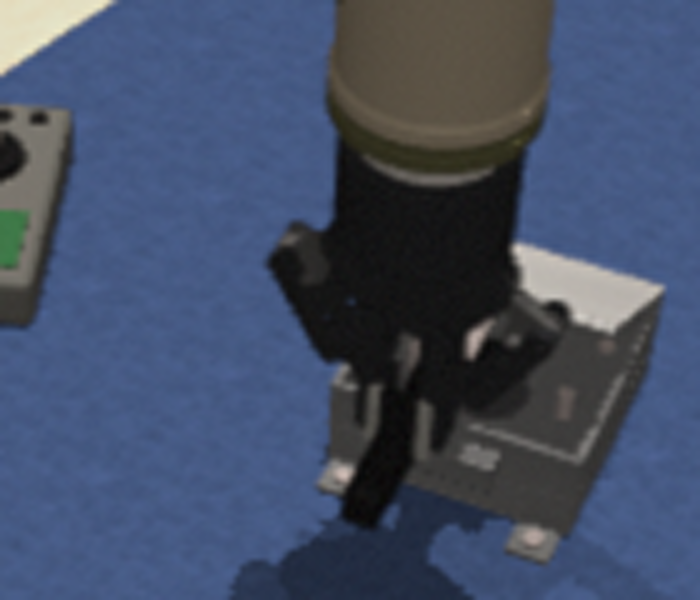

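View pics/t6.png

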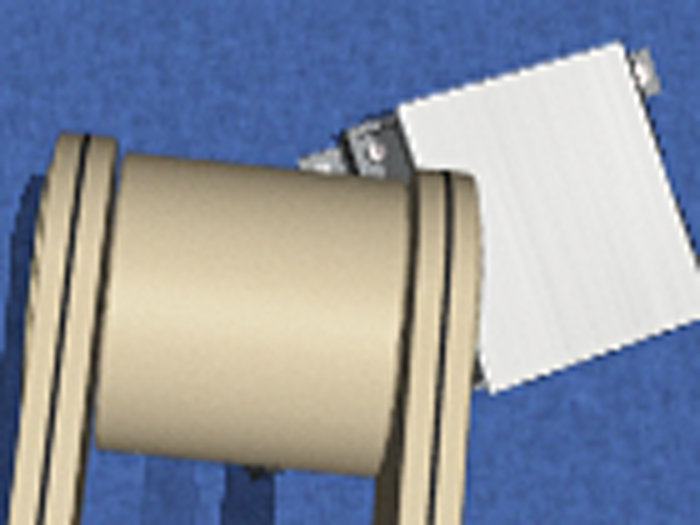

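The side view shows the lid lifted about 0.5 rad, with plunger, posts and box interior visible below it. Forces stay small, so I'm continuing along the arc.

>>> servo_tool(
  increments=[
    {"fingers":0,"dx":-0.0055,"dy":0,"dz":-0.0075,"yaw":0},
    {"fingers":0,"dx":-0.011,"dy":0,"dz":-0.014,"yaw":0},
    {"fingers":0,"dx":-0.0175,"dy":0,"dz":-0.0205,"yaw":0},
    {"fingers":0,"dx":-0.024,"dy":0,"dz":-0.0265,"yaw":0},
    {"fingers":0,"dx":-0.031,"dy":0,"dz":-0.032,"yaw":0},
    {"fingers":0,"dx":-0.0385,"dy":0,"dz":-0.037,"yaw":0},
    {"fingers":0,"dx":-0.046,"dy":0,"dz":-0.041,"yaw":0},
    {"fingers":0,"dx":-0.054,"dy":0,"dz":-0.045,"yaw":0},
    {"fingers":0,"dx":-0.062,"dy":0,"dz":-0.048,"yaw":0},
    {"fingers":0,"dx":-0.07,"dy":0,"dz":-0.051,"yaw":0},
  ],
)

```text
time: 8.5
eef_pos: [0.47, -0.0663, 0.1891]
orientation: [[-0.293, 0.956, 0.0], [0.956, 0.293, -0.0], [-0.0, 0.0, -1.0]]
ft_force: [0.0, 1.7, 0.4]
width: 0.0156
```

Run:
```python
from h import *
f=cams.grab_frame("top"); crop(f,280,205,440,330,4,"pics/t7.png")
g=cams.grab_frame("side"); crop(g,300,110,450,250,4,"pics/s7.png")
s=st();print(s["time"],s["eef_pos"],sx(s),s["ft_force"],s["moment"],s["joints"])
```

```text
8.6 [ 0.47036316 -0.06682259  0.1893731 ] (np.float64(-0.07140861412680052), np.float64(0.0010716452299417978)) [ 0.60011479 -0.0985565  -1.83223379] [-0.03737953 -0.02695041  0.01519683] [-2.48710367e-01 -1.73032881e-01  1.91042507e+00 -5.51078194e-04
  1.40312921e+00 -5.45403481e-01]
```

View pics/s7.png

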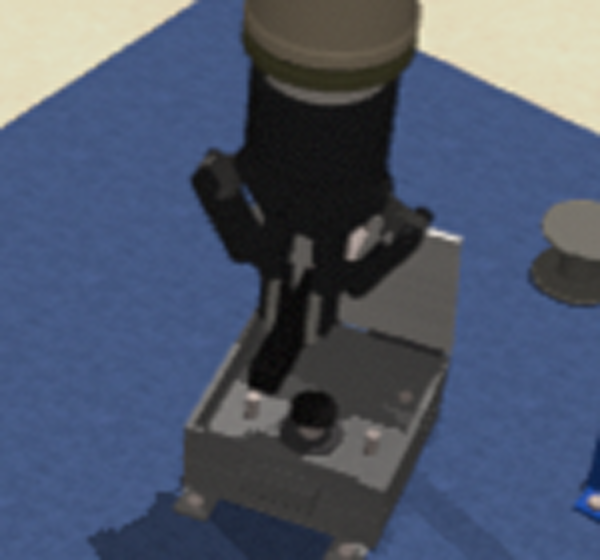

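View pics/t7.png

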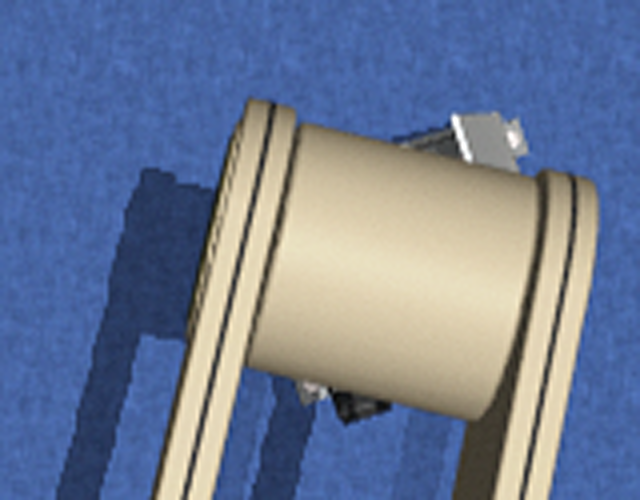

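>>> servo_tool(
  increments=[
    {"fingers":0,"dx":-0.0085,"dy":0,"dz":-0.0025,"yaw":0},
    {"fingers":0,"dx":-0.0155,"dy":0,"dz":-0.0045,"yaw":0},
    {"fingers":0,"dx":-0.0225,"dy":0,"dz":-0.0055,"yaw":0},
    {"fingers":0,"dx":-0.03,"dy":0,"dz":-0.0065,"yaw":0},
    {"fingers":0,"dx":-0.0375,"dy":0,"dz":-0.007,"yaw":0},
    {"fingers":0,"dx":-0.045,"dy":0,"dz":-0.007,"yaw":0},
    {"fingers":0,"dx":-0.0525,"dy":0,"dz":-0.0065,"yaw":0},
    {"fingers":0,"dx":-0.0595,"dy":0,"dz":-0.0055,"yaw":0},
    {"fingers":0,"dx":-0.066,"dy":0,"dz":-0.0045,"yaw":0},
    {"fingers":0,"dx":-0.071,"dy":0,"dz":-0.0035,"yaw":0},
  ],
)

```text
time: 9.43
eef_pos: [0.4908, -0.1341, 0.1921]
orientation: [[-0.293, 0.956, -0.0], [0.956, 0.293, -0.0], [-0.0, -0.0, -1.0]]
ft_force: [0.2, 0.9, -1.3]
width: 0.0152
```

Run:
```python
from h import *
f=cams.grab_frame("top"); crop(f,300,205,460,330,4,"pics/t8.png")
g=cams.grab_frame("side"); crop(g,300,110,450,250,4,"pics/s8.png")
s=st();print(s["time"],s["eef_pos"],sx(s),s["ft_force"],s["moment"],s["joints"])
```

```text
9.5333 [ 0.49063246 -0.13410517  0.19197802] (np.float64(-0.001140202325578834), np.float64(0.0006978997678015633)) [ 0.19000263  0.35282129 -0.44358607] [-0.02833006 -0.00044867  0.02935472] [-3.67476510e-01 -7.82264209e-02  1.81893999e+00 -2.58281456e-04
  1.40121654e+00 -6.64623584e-01]
```

View pics/s8.png

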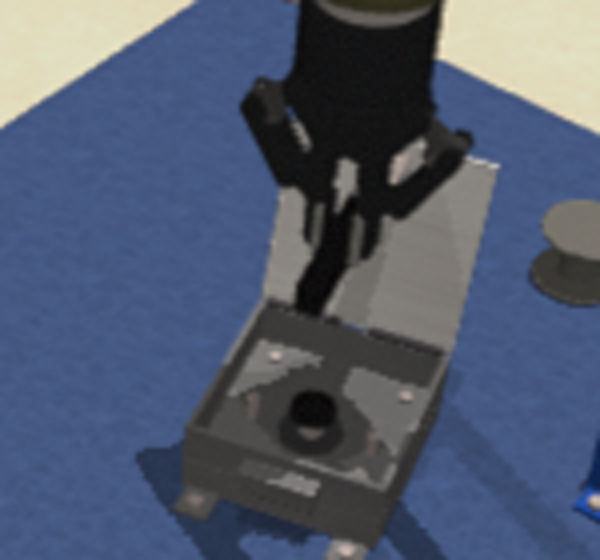

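View pics/t8.png

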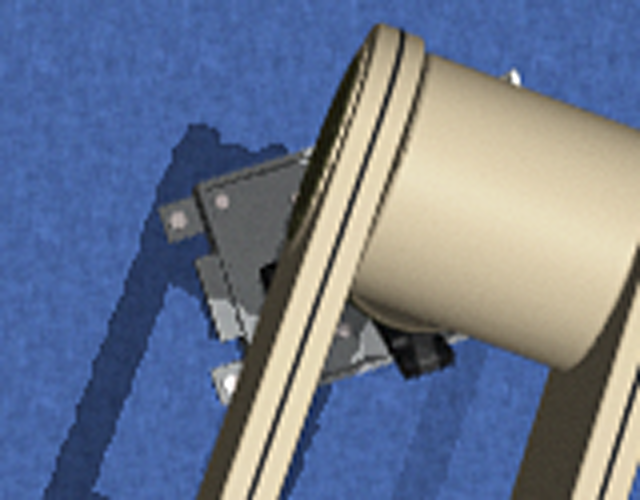

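>>> servo_tool(
  increments=[
    {"fingers":0,"dx":-0.003,"dy":0,"dz":0.001,"yaw":0},
    {"fingers":0,"dx":-0.005,"dy":0,"dz":0.001,"yaw":0},
    {"fingers":0,"dx":-0.007,"dy":0,"dz":0.002,"yaw":0},
    {"fingers":0,"dx":-0.009,"dy":0,"dz":0.002,"yaw":0},
    {"fingers":0,"dx":-0.01,"dy":0,"dz":0.003,"yaw":0},
    {"fingers":0,"dx":-0.01,"dy":0,"dz":0.003,"yaw":0},
    {"fingers":0,"dx":-0.01,"dy":0,"dz":0.003,"yaw":0},
    {"fingers":0,"dx":-0.01,"dy":0,"dz":0.003,"yaw":0},
    {"fingers":0,"dx":-0.01,"dy":0,"dz":0.003,"yaw":0},
    {"fingers":0,"dx":-0.01,"dy":0,"dz":0.003,"yaw":0},
  ],
)

```text
time: 10.37
eef_pos: [0.4935, -0.1427, 0.1894]
orientation: [[-0.294, 0.956, 0.0], [0.956, 0.294, 0.0], [0.0, 0.0, -1.0]]
ft_force: [-1.6, 3.3, 1.4]
width: 0.0154
```

Run:
```python
from h import *
g=cams.grab_frame("side"); crop(g,320,90,450,240,4,"pics/s9.png")
s=st();print(s["time"],s["eef_pos"],sx(s),s["ft_force"],s["moment"])
# predicted lid corner pixels for angles
for th in (1.6,1.7,1.8,1.9):
    for y in (-.065,.065):
        # top outer corner at underside r=.130 (lid body) thickness 4
        r=.130; x=.065-r*np.cos(th); z=.055+r*np.sin(th); q=w2px(g,[*stw(x,y),z]); print(th,y,q.round(1),((q-[320,90])*4).round(0))
```

```text
10.4167 [ 0.49353203 -0.14269608  0.1893385 ] (np.float64(0.007923395320299138), np.float64(0.000947955899535711)) [-1.97041666  3.68156281  0.72287415] [ 0.40359168  0.1789445  -0.03168537]
1.6 -0.065 [421.2 156.6] [405. 266.]
1.6 0.065 [369.5 142.4] [198. 209.]
1.7 -0.065 [422.7 153.9] [411. 256.]
1.7 0.065 [371.4 139.8] [205. 199.]
1.8 -0.065 [424.1 151.7] [416. 247.]
1.8 0.065 [373.1 137.8] [213. 191.]
1.9 -0.065 [425.3 150. ] [421. 240.]
1.9 0.065 [374.8 136.2] [219. 185.]
```

View pics/s9.png

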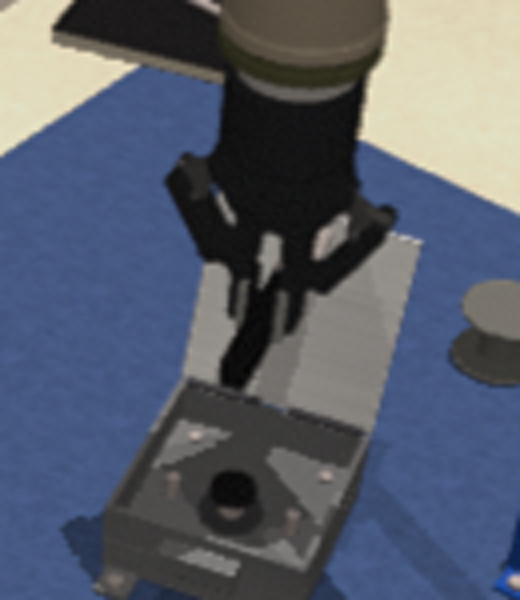

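The lid's outer corner is at crop (421,240), which matches the 1.9 rad prediction exactly. The push force has risen to 4 N, so it is at the stop. Backing off and returning the knife to its bench spot.

Run:
```python
from h import *
print(inc([.4475,.313,.18],98))
```

```text
([0.4491, 0.0899, 0.0094], np.float64(0.1585))
```

>>> servo_tool(
  increments=[
    {"fingers":0,"dx":0.012,"dy":0,"dz":0,"yaw":0},
    {"fingers":0,"dx":0.035,"dy":0,"dz":0,"yaw":0},
    {"fingers":0,"dx":0.065,"dy":0.005,"dz":0,"yaw":0.02},
    {"fingers":0,"dx":0.1,"dy":0.015,"dz":0,"yaw":0.04},
    {"fingers":0,"dx":0.135,"dy":0.025,"dz":0,"yaw":0.06},
    {"fingers":0,"dx":0.17,"dy":0.035,"dz":0,"yaw":0.08},
    {"fingers":0,"dx":0.205,"dy":0.045,"dz":0,"yaw":0.1},
    {"fingers":0,"dx":0.24,"dy":0.055,"dz":0,"yaw":0.12},
    {"fingers":0,"dx":0.275,"dy":0.065,"dz":0,"yaw":0.14},
    {"fingers":0,"dx":0.31,"dy":0.07,"dz":0,"yaw":0.158},
  ],
)

```text
time: 11.25
eef_pos: [0.4691, 0.1762, 0.1895]
orientation: [[-0.139, 0.99, 0.001], [0.99, 0.139, -0.0], [-0.0, 0.001, -1.0]]
ft_force: [0.6, -1.2, -0.9]
width: 0.0154
```

Run:
```python
from h import *
print(inc([.4475,.313,.06],98))
g=cams.grab_frame("side"); crop(g,220,60,460,260,3,"pics/s10.png")
s=st(); print(s["ft_force"])
```

```text
([0.1385, -0.0026, 0.1294], np.float64(-0.0007))
[-2.79675921  2.96485236 -0.36535664]
```

View pics/s10.png

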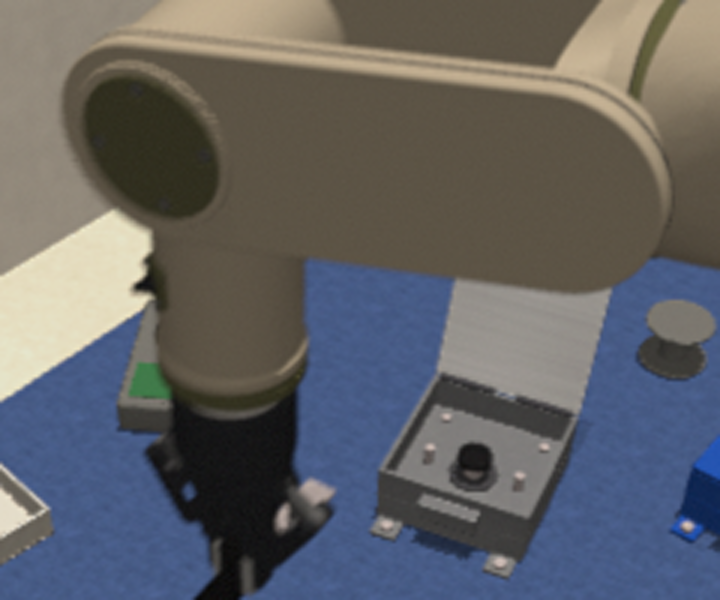

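The lid stays open. Lowering the knife.

>>> servo_tool(
  increments=[
    {"fingers":0,"dx":0.03,"dy":0,"dz":0.005,"yaw":0},
    {"fingers":0,"dx":0.06,"dy":-0.001,"dz":0.015,"yaw":0},
    {"fingers":0,"dx":0.09,"dy":-0.002,"dz":0.03,"yaw":0},
    {"fingers":0,"dx":0.115,"dy":-0.0025,"dz":0.05,"yaw":0},
    {"fingers":0,"dx":0.13,"dy":-0.0025,"dz":0.07,"yaw":0},
    {"fingers":0,"dx":0.138,"dy":-0.0025,"dz":0.09,"yaw":0},
    {"fingers":0,"dx":0.138,"dy":-0.0025,"dz":0.11,"yaw":0},
    {"fingers":0,"dx":0.138,"dy":-0.0025,"dz":0.125,"yaw":0},
    {"fingers":0,"dx":0.138,"dy":-0.0025,"dz":0.135,"yaw":0},
    {"fingers":0,"dx":0.138,"dy":-0.0025,"dz":0.14,"yaw":0},
  ],
)

```text
time: 12.13
eef_pos: [0.4464, 0.3099, 0.0476]
orientation: [[-0.14, 0.99, -0.002], [0.99, 0.14, -0.001], [-0.001, -0.002, -1.0]]
ft_force: [0.3, 0.1, -1.5]
width: 0.0153
```

Run:
```python
from h import *
g=cams.grab_frame("side"); crop(g,200,240,330,370,5,"pics/s11.png")
f=cams.grab_frame("top"); crop(f,130,230,260,330,6,"pics/t11.png")
s=st(); print(s["eef_pos"],s["ft_force"],s["moment"],inc([.4475,.313,.029],98))
```

```text
[0.44710734 0.30999222 0.04865235] [ 0.06512099  0.51646233 -0.01172809] [0.04050455 0.01237439 0.00415932] ([0.0029, 0.0008, 0.0196], np.float64(0.0002))
```

View pics/s11.png

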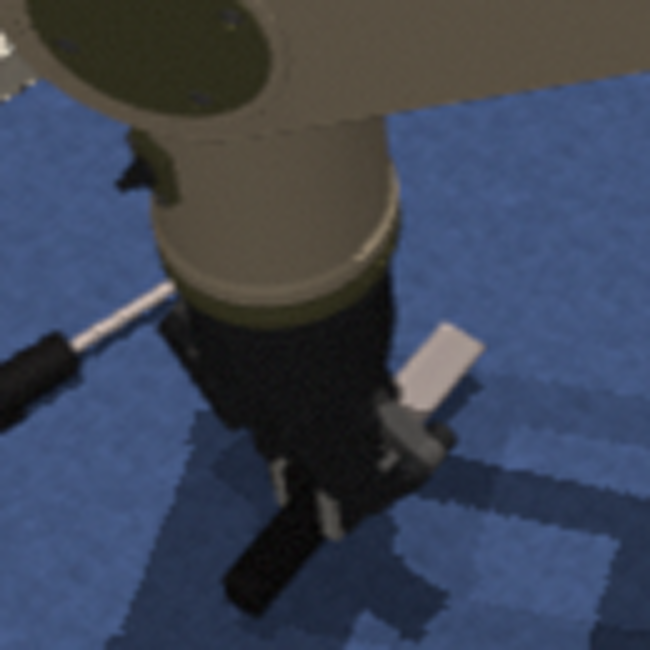

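>>> servo_tool(
  increments=[
    {"fingers":0,"dx":0,"dy":0,"dz":0.006,"yaw":0},
    {"fingers":0,"dx":0,"dy":0,"dz":0.011,"yaw":0},
    {"fingers":0,"dx":0,"dy":0,"dz":0.015,"yaw":0},
    {"fingers":0,"dx":0,"dy":0,"dz":0.018,"yaw":0},
    {"fingers":0,"dx":0,"dy":0,"dz":0.0195,"yaw":0},
    {"fingers":0,"dx":0,"dy":0,"dz":0.0205,"yaw":0},
    {"fingers":0,"dx":0,"dy":0,"dz":0.0205,"yaw":0},
    {"fingers":0,"dx":0,"dy":0,"dz":0.0205,"yaw":0},
    {"fingers":0,"dx":0,"dy":0,"dz":0.0205,"yaw":0},
    {"fingers":0,"dx":0,"dy":0,"dz":0.0205,"yaw":0},
  ],
)

```text
time: 13.07
eef_pos: [0.4479, 0.3104, 0.0296]
orientation: [[-0.14, 0.99, 0.0], [0.99, 0.14, -0.0], [-0.0, 0.0, -1.0]]
ft_force: [-3.2, -2.8, 6.8]
width: 0.0155
```

Run:
```python
from h import *
s=st(); print(s["eef_pos"],s["ft_force"],s["moment"])
```

```text
[0.44794329 0.31036209 0.02963036] [-3.17946377 -2.8247143   6.75013177] [-0.33069319  0.48529691  0.01456965]
```

Contact with the bench at 6.8 N. Opening and rising.

>>> servo_tool(
  increments=[
    {"fingers":0.15,"dx":0,"dy":0,"dz":0,"yaw":0},
    {"fingers":0.25,"dx":0,"dy":0,"dz":0,"yaw":0},
    {"fingers":0.35,"dx":0,"dy":0,"dz":0,"yaw":0},
    {"fingers":0.5,"dx":0,"dy":0,"dz":0,"yaw":0},
    {"fingers":0.6,"dx":0,"dy":0,"dz":0,"yaw":0},
    {"fingers":0.6,"dx":0,"dy":0,"dz":0,"yaw":0},
    {"fingers":0.6,"dx":0,"dy":0,"dz":-0.01,"yaw":0},
    {"fingers":0.6,"dx":0,"dy":0,"dz":-0.03,"yaw":0},
    {"fingers":0.6,"dx":0,"dy":0,"dz":-0.06,"yaw":0},
    {"fingers":0.6,"dx":0,"dy":0,"dz":-0.09,"yaw":0},
  ],
)

```text
time: 13.9
eef_pos: [0.4469, 0.3099, 0.1195]
orientation: [[-0.14, 0.99, -0.002], [0.99, 0.14, -0.001], [-0.001, -0.002, -1.0]]
ft_force: [-0.0, 0.9, -0.2]
width: 0.0512
```

Run:
```python
from h import *
g=cams.grab_frame("side"); crop(g,200,200,330,380,3,"pics/s12.png")
f=cams.grab_frame("top"); crop(f,130,230,260,330,6,"pics/t12.png")
s=st(); print(s["time"],s["eef_pos"],s["ft_force"],s["moment"],inc([*stw(-.01,0),.2],107.07))
```

```text
14.0 [0.45120503 0.31237092 0.12576783] [0.80705861 1.26130413 0.87770278] [-0.02018341 -0.02196755  0.0061367 ] ([-0.4387, -0.0247, -0.0761], np.float64(-0.1578))
```

View pics/s12.png

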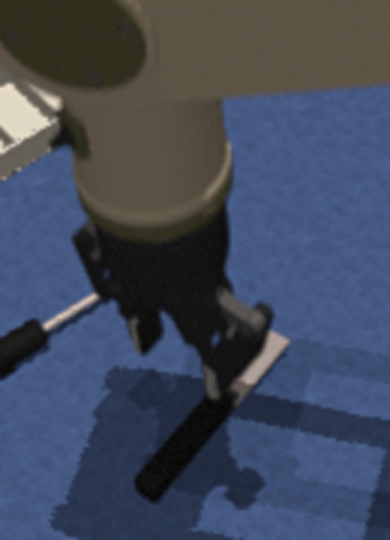

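The knife lies flat at crop (150,490)–(280,345), close to its original spot. Next, closing the fingers and moving over the plunger.

>>> servo_tool(
  increments=[
    {"fingers":0.4,"dx":-0.03,"dy":-0.002,"dz":-0.03,"yaw":-0.02},
    {"fingers":0.2,"dx":-0.065,"dy":-0.004,"dz":-0.05,"yaw":-0.04},
    {"fingers":0.0,"dx":-0.1,"dy":-0.006,"dz":-0.07,"yaw":-0.06},
    {"fingers":0.0,"dx":-0.14,"dy":-0.008,"dz":-0.075,"yaw":-0.08},
    {"fingers":0.0,"dx":-0.18,"dy":-0.01,"dz":-0.075,"yaw":-0.1},
    {"fingers":0.0,"dx":-0.22,"dy":-0.012,"dz":-0.075,"yaw":-0.12},
    {"fingers":0.0,"dx":-0.26,"dy":-0.014,"dz":-0.075,"yaw":-0.14},
    {"fingers":0.0,"dx":-0.29,"dy":-0.016,"dz":-0.075,"yaw":-0.158},
    {"fingers":0.0,"dx":-0.31,"dy":-0.018,"dz":-0.075,"yaw":-0.158},
    {"fingers":0.0,"dx":-0.32,"dy":-0.018,"dz":-0.075,"yaw":-0.158},
  ],
  newtons=40,
)

```text
time: 14.83
eef_pos: [0.4744, -0.0116, 0.1941]
orientation: [[-0.291, 0.957, 0.0], [0.957, 0.291, -0.001], [-0.001, 0.0, -1.0]]
ft_force: [0.1, 0.4, 0.8]
width: 0.0002
```

Run:
```python
from h import *
g=cams.grab_frame("side"); crop(g,340,150,440,260,5,"pics/s13.png")
f=cams.grab_frame("top"); crop(f,130,200,430,330,2.5,"pics/t13.png")
s=st(); print(s["time"],s["eef_pos"],s["width"],s["ft_force"],inc([*stw(-.01,0),.1],107.07))
for c,n,o in((g,"side",(340,150)),(f,"top",(0,0))):
  for p in((-.01,0,.05),(-.01,.04,.042),(-.01,-.04,.042)):
    q=w2px(c,[*stw(*p[:2]),p[2]]); print(n,p,q.round(1), ((q-o+.5)*5-.5).round(0))
```

```text
14.9333 [ 0.47462343 -0.01013721  0.19397325] -1.2412729750912423e-05 [0.15768158 0.42138431 0.68374917] ([-0.1144, -0.0215, 0.094], np.float64(-0.0026))
side (-0.01, 0, 0.05) [378.3 210.8] [193. 306.]
side (-0.01, 0.04, 0.042) [363.1 208.3] [118. 294.]
side (-0.01, -0.04, 0.042) [393.1 217.8] [268. 341.]
top (-0.01, 0, 0.05) [380.3 270.7] [1903. 1356.]
top (-0.01, 0.04, 0.042) [374.4 254.2] [1874. 1273.]
top (-0.01, -0.04, 0.042) [385.4 287.6] [1929. 1440.]
```

View pics/s13.png

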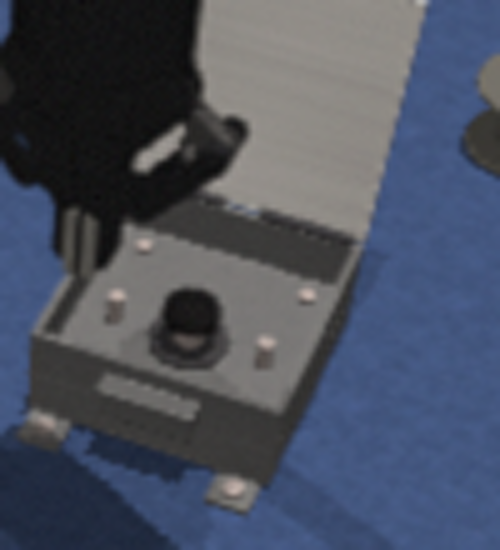

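View pics/t13.png

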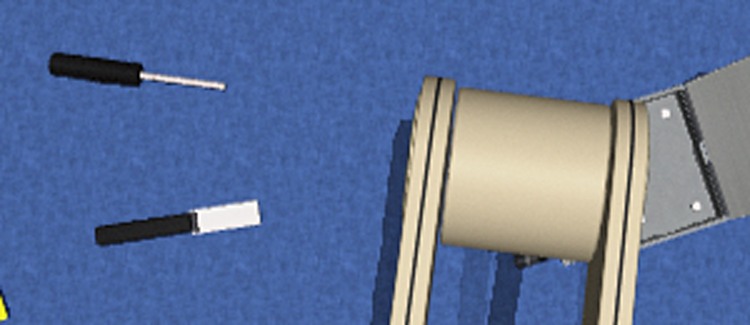

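In the top view the knife is flat on the bench. In the side view the plunger head is at crop (192,303) and the posts' tops at (117,293) and (266,340), matching predictions of (193,306), (118,294) and (268,341). Moving above it.

>>> servo_tool(
  increments=[
    {"fingers":0,"dx":-0.03,"dy":-0.005,"dz":0,"yaw":0},
    {"fingers":0,"dx":-0.06,"dy":-0.011,"dz":0,"yaw":0},
    {"fingers":0,"dx":-0.085,"dy":-0.016,"dz":0.005,"yaw":0},
    {"fingers":0,"dx":-0.105,"dy":-0.02,"dz":0.02,"yaw":0},
    {"fingers":0,"dx":-0.1145,"dy":-0.0215,"dz":0.04,"yaw":0},
    {"fingers":0,"dx":-0.1145,"dy":-0.0215,"dz":0.06,"yaw":0},
    {"fingers":0,"dx":-0.1145,"dy":-0.0215,"dz":0.078,"yaw":0},
    {"fingers":0,"dx":-0.1145,"dy":-0.0215,"dz":0.09,"yaw":0},
    {"fingers":0,"dx":-0.1145,"dy":-0.0215,"dz":0.098,"yaw":0},
    {"fingers":0,"dx":-0.1145,"dy":-0.0215,"dz":0.1,"yaw":0},
  ],
)

```text
time: 15.77
eef_pos: [0.487, -0.1234, 0.0923]
orientation: [[-0.295, 0.956, -0.002], [0.956, 0.295, 0.001], [0.002, -0.002, -1.0]]
ft_force: [1.0, 0.5, 0.3]
width: 0.0
```

Run:
```python
from h import *
g=cams.grab_frame("side"); crop(g,340,130,440,250,5,"pics/s14.png")
s=st(); print(s["time"],s["eef_pos"],sx(s),s["ft_force"],inc([*stw(-.01,0),.076],107.07))
print([arm.get_state()["ft_force"] for _ in range(2)])
t=s["eef_pos"]-[0,0,.025]; q=w2px(g,t); print(((q-[340,130]+.5)*5-.5).round(0))
```

```text
15.8167 [ 0.48734172 -0.12375035  0.09303276] (np.float64(-0.012004813250008153), np.float64(0.0005916809483214221)) [-1.06093316 -0.58883791  0.04721444] ([-0.002, -0.0006, 0.017], np.float64(0.0012))
[array([-1.06093316, -0.58883791,  0.04721444]), array([-1.06093316, -0.58883791,  0.04721444])]
[194. 382.]
```

View pics/s14.png

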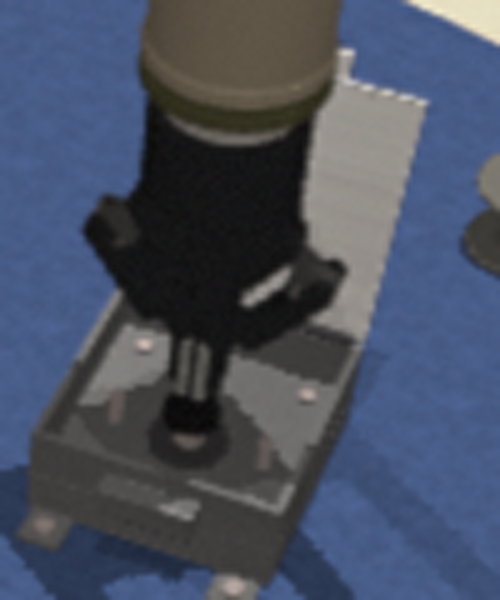

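>>> servo_tool(
  increments=[
    {"fingers":0,"dx":-0.001,"dy":0,"dz":0.003,"yaw":0},
    {"fingers":0,"dx":-0.002,"dy":0,"dz":0.006,"yaw":0},
    {"fingers":0,"dx":-0.002,"dy":0,"dz":0.009,"yaw":0},
    {"fingers":0,"dx":-0.002,"dy":0,"dz":0.011,"yaw":0},
    {"fingers":0,"dx":-0.002,"dy":0,"dz":0.013,"yaw":0},
    {"fingers":0,"dx":-0.002,"dy":0,"dz":0.014,"yaw":0},
    {"fingers":0,"dx":-0.002,"dy":0,"dz":0.014,"yaw":0},
    {"fingers":0,"dx":-0.002,"dy":0,"dz":0.014,"yaw":0},
    {"fingers":0,"dx":-0.002,"dy":0,"dz":0.014,"yaw":0},
    {"fingers":0,"dx":-0.002,"dy":0,"dz":0.014,"yaw":0},
  ],
)

```text
time: 16.65
eef_pos: [0.4883, -0.1268, 0.0799]
orientation: [[-0.294, 0.956, 0.0], [0.956, 0.294, -0.0], [-0.0, 0.0, -1.0]]
ft_force: [-0.6, -0.1, -0.3]
width: -0.0001
```

```bash
cat > avg.py <<'E'
from h import *
import sys
F=[];Z=[]
for i in range(8):
    g=cams.grab_frame("side"); s=arm.get_state(); F.append(s["ft_force"]); Z.append(s["eef_pos"])
print(s["time"],"F",np.mean(F,0).round(2),"sd",np.std(F,0).round(2),"pos",np.mean(Z,0).round(5),"sdz",np.std(Z,0)[2].round(5),"st",np.round(sx(s),4))
crop(g,340,150,440,260,6,sys.argv[1])
E
python3 avg.py pics/s15.png
```

```text
17.05 F [ 0.2   0.16 -0.01] sd [0.43 0.44 0.23] pos [ 0.48822 -0.12673  0.07986] sdz 4e-05 st [-0.0089  0.0005]
```

View pics/s15.png

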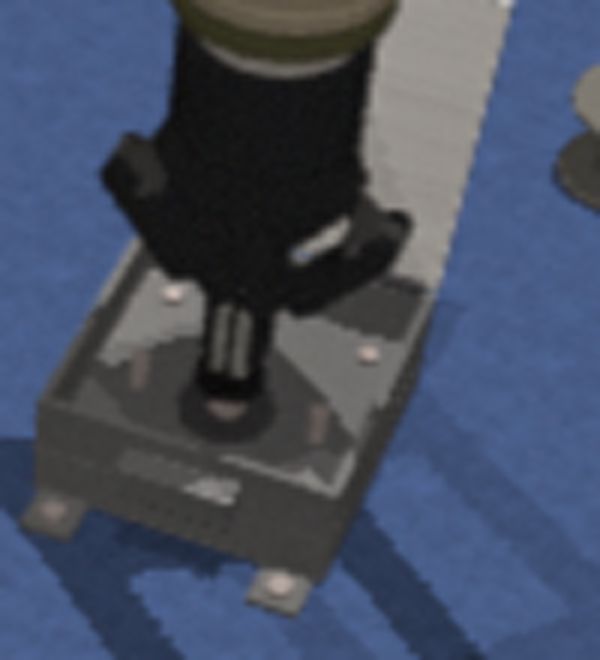

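Baseline Fz is 0 at TCP z=0.0799. Stepping down 6.5 mm, where I expect contact plus about 1.5 mm.

>>> servo_tool(
  increments=[
    {"fingers":0,"dx":0.001,"dy":0,"dz":0.0015,"yaw":0},
    {"fingers":0,"dx":0.001,"dy":0,"dz":0.003,"yaw":0},
    {"fingers":0,"dx":0.001,"dy":0,"dz":0.004,"yaw":0},
    {"fingers":0,"dx":0.001,"dy":0,"dz":0.005,"yaw":0},
    {"fingers":0,"dx":0.001,"dy":0,"dz":0.006,"yaw":0},
    {"fingers":0,"dx":0.001,"dy":0,"dz":0.0065,"yaw":0},
    {"fingers":0,"dx":0.001,"dy":0,"dz":0.0065,"yaw":0},
    {"fingers":0,"dx":0.001,"dy":0,"dz":0.0065,"yaw":0},
    {"fingers":0,"dx":0.001,"dy":0,"dz":0.0065,"yaw":0},
    {"fingers":0,"dx":0.001,"dy":0,"dz":0.0065,"yaw":0},
  ],
)

```text
time: 17.88
eef_pos: [0.4879, -0.1257, 0.0734]
orientation: [[-0.294, 0.956, -0.0], [0.956, 0.294, 0.0], [0.0, -0.0, -1.0]]
ft_force: [-1.4, 1.2, 3.6]
width: -0.0002
```

```bash
python3 avg.py pics/s16.png
```

```text
18.2833 F [-2.05  1.12  2.58] sd [0.43 0.39 0.66] pos [ 0.48787 -0.12574  0.07331] sdz 2e-05 st [-0.0099  0.0005]
```

>>> servo_tool(
  increments=[
    {"fingers":0,"dx":0,"dy":0,"dz":0.001,"yaw":0},
    {"fingers":0,"dx":0,"dy":0,"dz":0.002,"yaw":0},
    {"fingers":0,"dx":0,"dy":0,"dz":0.003,"yaw":0},
    {"fingers":0,"dx":0,"dy":0,"dz":0.0035,"yaw":0},
    {"fingers":0,"dx":0,"dy":0,"dz":0.004,"yaw":0},
    {"fingers":0,"dx":0,"dy":0,"dz":0.0045,"yaw":0},
    {"fingers":0,"dx":0,"dy":0,"dz":0.0045,"yaw":0},
    {"fingers":0,"dx":0,"dy":0,"dz":0.0045,"yaw":0},
    {"fingers":0,"dx":0,"dy":0,"dz":0.0045,"yaw":0},
    {"fingers":0,"dx":0,"dy":0,"dz":0.0045,"yaw":0},
  ],
)

```text
time: 19.12
eef_pos: [0.488, -0.1258, 0.0689]
orientation: [[-0.294, 0.956, 0.0], [0.956, 0.294, -0.0], [-0.0, 0.0, -1.0]]
ft_force: [-1.7, 0.4, 4.7]
width: 0.0003
```

```bash
sed -i 's/range(8)/range(24)/' avg.py; python3 avg.py pics/s17.png
```

```text
20.3167 F [ 0.04 -0.15  4.28] sd [0.75 0.69 0.52] pos [ 0.48803 -0.12583  0.06889] sdz 2e-05 st [-0.0098  0.0006]
```

View pics/s17.png

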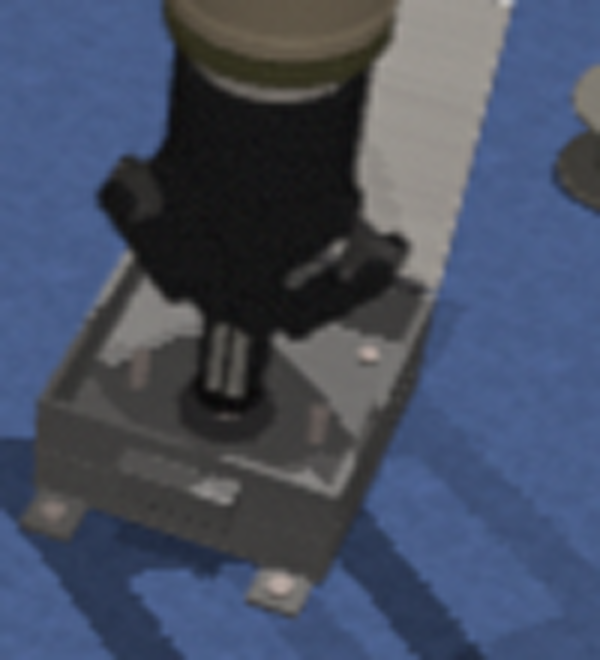

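Force suggests 4.7 mm of travel while geometry suggests 6.1 mm. The 2.4 N preload step marks the contact height sharply, so I'll go up and find it.

>>> servo_tool(
  increments=[
    {"fingers":0,"dx":0,"dy":0,"dz":-0.001,"yaw":0},
    {"fingers":0,"dx":0,"dy":0,"dz":-0.002,"yaw":0},
    {"fingers":0,"dx":0,"dy":0,"dz":-0.003,"yaw":0},
    {"fingers":0,"dx":0,"dy":0,"dz":-0.004,"yaw":0},
    {"fingers":0,"dx":0,"dy":0,"dz":-0.005,"yaw":0},
    {"fingers":0,"dx":0,"dy":0,"dz":-0.0054,"yaw":0},
    {"fingers":0,"dx":0,"dy":0,"dz":-0.0054,"yaw":0},
    {"fingers":0,"dx":0,"dy":0,"dz":-0.0054,"yaw":0},
    {"fingers":0,"dx":0,"dy":0,"dz":-0.0054,"yaw":0},
    {"fingers":0,"dx":0,"dy":0,"dz":-0.0054,"yaw":0},
  ],
)

```text
time: 21.15
eef_pos: [0.4878, -0.1257, 0.0741]
orientation: [[-0.294, 0.956, -0.0], [0.956, 0.294, 0.0], [0.0, -0.0, -1.0]]
ft_force: [1.2, -0.5, 2.3]
width: -0.0001
```

```bash
sed -i 's/range(24)/range(16)/' avg.py; python3 avg.py pics/s18.png
```

```text
21.95 F [ 0.77 -0.32  2.44] sd [0.6  0.31 0.46] pos [ 0.48778 -0.12571  0.07411] sdz 2e-05 st [-0.01    0.0004]
```

>>> servo_tool(
  increments=[
    {"fingers":0,"dx":0,"dy":0,"dz":-0.0005,"yaw":0},
    {"fingers":0,"dx":0,"dy":0,"dz":-0.0006,"yaw":0},
    {"fingers":0,"dx":0,"dy":0,"dz":-0.0006,"yaw":0},
    {"fingers":0,"dx":0,"dy":0,"dz":-0.0006,"yaw":0},
    {"fingers":0,"dx":0,"dy":0,"dz":-0.0006,"yaw":0},
    {"fingers":0,"dx":0,"dy":0,"dz":-0.0006,"yaw":0},
    {"fingers":0,"dx":0,"dy":0,"dz":-0.0006,"yaw":0},
    {"fingers":0,"dx":0,"dy":0,"dz":-0.0006,"yaw":0},
    {"fingers":0,"dx":0,"dy":0,"dz":-0.0006,"yaw":0},
    {"fingers":0,"dx":0,"dy":0,"dz":-0.0006,"yaw":0},
  ],
)

```text
time: 22.78
eef_pos: [0.4878, -0.1257, 0.0747]
orientation: [[-0.294, 0.956, -0.0], [0.956, 0.294, 0.0], [0.0, -0.0, -1.0]]
ft_force: [-0.2, 0.5, 2.3]
width: 0.0004
```

```bash
python3 avg.py pics/s19.png
```

```text
23.5833 F [-0.61  0.73  2.15] sd [0.61 0.61 0.56] pos [ 0.4878  -0.12572  0.07474] sdz 2e-05 st [-0.01    0.0005]
```

Still in contact at 0.0747, so geometry looks right. One more step up to confirm.

>>> servo_tool(
  increments=[
    {"fingers":0,"dx":0,"dy":0,"dz":-0.0005,"yaw":0},
    {"fingers":0,"dx":0,"dy":0,"dz":-0.0006,"yaw":0},
    {"fingers":0,"dx":0,"dy":0,"dz":-0.0006,"yaw":0},
    {"fingers":0,"dx":0,"dy":0,"dz":-0.0006,"yaw":0},
    {"fingers":0,"dx":0,"dy":0,"dz":-0.0006,"yaw":0},
    {"fingers":0,"dx":0,"dy":0,"dz":-0.0006,"yaw":0},
    {"fingers":0,"dx":0,"dy":0,"dz":-0.0006,"yaw":0},
    {"fingers":0,"dx":0,"dy":0,"dz":-0.0006,"yaw":0},
    {"fingers":0,"dx":0,"dy":0,"dz":-0.0006,"yaw":0},
    {"fingers":0,"dx":0,"dy":0,"dz":-0.0006,"yaw":0},
  ],
)

```text
time: 24.42
eef_pos: [0.4879, -0.1258, 0.0754]
orientation: [[-0.294, 0.956, 0.0], [0.956, 0.294, 0.0], [-0.0, 0.0, -1.0]]
ft_force: [-0.7, 0.6, 0.1]
width: -0.0001
```

```bash
python3 avg.py pics/s20.png
```

```text
25.2167 F [-0.06 -0.18  0.21] sd [0.46 0.53 0.54] pos [ 0.48788 -0.12576  0.07539] sdz 1e-05 st [-0.0099  0.0005]
```

Contact falls between 0.0747 and 0.0754, so it is at 0.0750 and the final target is TCP z = 0.0670.

>>> servo_tool(
  increments=[
    {"fingers":0,"dx":0,"dy":0,"dz":0.0015,"yaw":0},
    {"fingers":0,"dx":0,"dy":0,"dz":0.003,"yaw":0},
    {"fingers":0,"dx":0,"dy":0,"dz":0.0045,"yaw":0},
    {"fingers":0,"dx":0,"dy":0,"dz":0.006,"yaw":0},
    {"fingers":0,"dx":0,"dy":0,"dz":0.007,"yaw":0},
    {"fingers":0,"dx":0,"dy":0,"dz":0.008,"yaw":0},
    {"fingers":0,"dx":0,"dy":0,"dz":0.0084,"yaw":0},
    {"fingers":0,"dx":0,"dy":0,"dz":0.0084,"yaw":0},
    {"fingers":0,"dx":0,"dy":0,"dz":0.0084,"yaw":0},
    {"fingers":0,"dx":0,"dy":0,"dz":0.0084,"yaw":0},
  ],
)

```text
time: 26.05
eef_pos: [0.4881, -0.1258, 0.0672]
orientation: [[-0.294, 0.956, 0.0], [0.956, 0.294, -0.0], [-0.0, 0.0, -1.0]]
ft_force: [-1.5, -0.4, 5.7]
width: 0.0001
```

```bash
sed -i 's/range(16)/range(30)/' avg.py; python3 avg.py pics/s21.png
python3 - <<'E'
from h import *
for n in("side","top"):
    cv2.imwrite(f"pics/{n}_end.png",cams.grab_frame(n)["color"][:,:,::-1])
E
```

```text
27.55 F [-1.18  0.56  5.37] sd [0.42 0.49 0.47] pos [ 0.48807 -0.12583  0.06721] sdz 2e-05 st [-0.0098  0.0007]
```

View pics/s21.png

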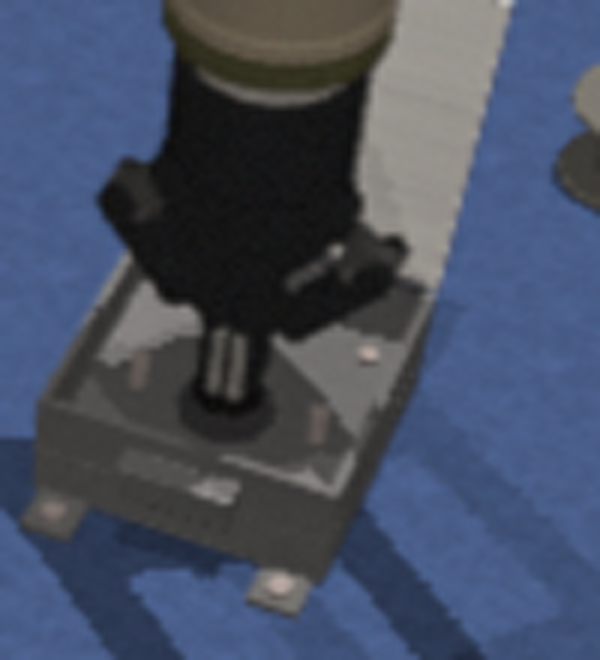

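View pics/top_end.png

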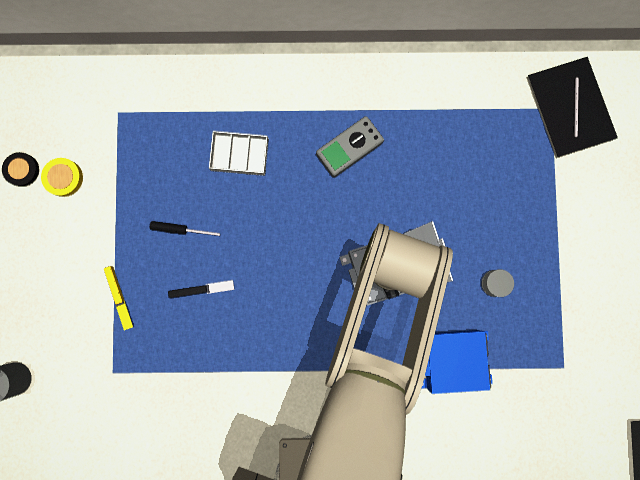

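View pics/side_end.png

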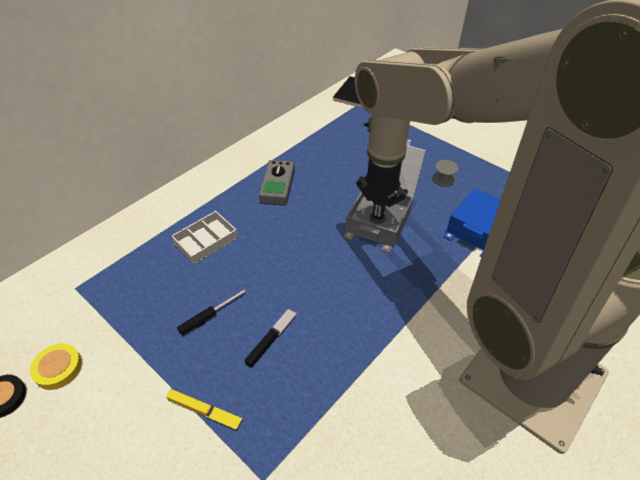

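The end pictures show the lid open, the knife flat at top (200,290), and every bystander where it was. Travel is now about 7.8 mm, so I'm making a final 0.2 mm trim.

>>> servo_tool(
  increments=[
    {"fingers":0,"dx":0,"dy":0,"dz":0.0002,"yaw":0},
    {"fingers":0,"dx":0,"dy":0,"dz":0.0002,"yaw":0},
    {"fingers":0,"dx":0,"dy":0,"dz":0.0002,"yaw":0},
    {"fingers":0,"dx":0,"dy":0,"dz":0.0002,"yaw":0},
    {"fingers":0,"dx":0,"dy":0,"dz":0.0002,"yaw":0},
    {"fingers":0,"dx":0,"dy":0,"dz":0.0002,"yaw":0},
    {"fingers":0,"dx":0,"dy":0,"dz":0.0002,"yaw":0},
    {"fingers":0,"dx":0,"dy":0,"dz":0.0002,"yaw":0},
    {"fingers":0,"dx":0,"dy":0,"dz":0.0002,"yaw":0},
    {"fingers":0,"dx":0,"dy":0,"dz":0.0002,"yaw":0},
  ],
)

```text
time: 28.48
eef_pos: [0.4881, -0.1258, 0.067]
orientation: [[-0.294, 0.956, 0.0], [0.956, 0.294, -0.0], [-0.0, 0.0, -1.0]]
ft_force: [-0.6, 0.8, 5.2]
width: -0.0002
```

```bash
python3 avg.py pics/s22.png; python3 -c "
from rig import arm
print(arm.hand_in())"
```

```text
29.9833 F [-1.27  0.44  5.28] sd [0.41 0.46 0.6 ] pos [ 0.48807 -0.12582  0.06701] sdz 1e-05 st [-0.0098  0.0007]
the job is handed in; nothing more can be done
None
```

I handed the job in at about 30 s of the 67 s allowed, with the fingertips still holding the plunger at about 8 mm.

- **Lid:** I pried it up with the knife blade and swung it to its stop. Its outer corner in the side picture matched the prediction for 1.9 rad, and it stayed open after the knife backed off.
- **Knife:** it lies flat on the bench within a few millimetres of where it started. The other things look unmoved in the final pictures.
- **Plunger:** I first overpressed the search slightly. I pressed to about 6 mm, then released it to find where contact begins, at a tool height of 0.0747 to 0.0754 m. The final press went to 0.0670 m, which is 8.0 mm of travel, give or take about 0.3 mm, and it never came near the bottom.

**Check that disagreed:** the averaged force at the end was 5.3 N, against the 5.6 N expected at mid position. Taken alone, that would mean about 7.2 mm of travel. I trusted the contact height instead, because the force readings scatter by about 0.5 N and read low against that height while pressing.

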